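Clear the test box cover, nest the cups, hold the sprung cover at the index

TASK

Two steel cups have been left on the sprung cover of the bench test box: nest them in the steel pot that stands on the table, the wide cup into the pot and then the slim cup into the wide one, each standing upright on the bottom. Only when the cover is clear, lift it by its bar handle until it lines up with the index arm on the scale at its side, and finish while still holding it there, steady; it snaps shut if you let go. Do not move the index arm, and leave the tape roll, the tape measure and the terminal block alone.

Things in the scene. Friction and masses are not known exactly. Their poses are not given: they have to be found in the camera images.
- test_box: grey steel box fixed to the table, 150 deep (x) x 220 wide (y) x 85 mm high without cover. Origin: centre of its underside; x points from its front to the hinge side (away from the robot), y left, z up. Both cups stand side by side on the shut cover, top 93 mm above the table. An upright quadrant scale with the index arm, to 105 mm above the hinge line, stands outside its right (-y) wall.
- cover (a joint): angle of the grey 8 mm thick cover, rad: 0 shut (level), grows as its front edge rises, stop at 1.2. Hinge line along the box's y axis, 79 mm behind the box's origin, 85 mm above the table. A spring and its weight pull it shut: about 4 N straight up at the handle when shut, 10 N at 0.6 rad; it falls shut when let go.
- cover_hinge (a point): middle of the hinge line, at the height of the cover's underside, stays in place; its x, y, z axes turn with the cover (the box's axes when shut).
- cover_grip (a point): middle of the bar handle: round steel bar 10 mm thick, 110 mm long, along the box's y axis, near the cover's front edge, on posts 50 mm either side of its middle. When shut this point is 137 mm in front of the hinge line and 53 mm above it (138 mm above the table, 45 mm above the cover's top). Axes turn with the cover.
- index (a joint): angle of the thin dark index arm on the right-hand (-y) side of the box, rad, with the same zero and direction as the cover's angle, about the same hinge line. Clamped by its thumb-screw. When the cover is at the same angle its edge is flush with the arm.
- index_tip (a point): pointed end of the index arm, 144 mm from the hinge line, 124 mm to the right of the box's middle. Axes turn with the arm.
- pot: loose round steel pot with one small side handle, 97 mm outside diameter, 57 mm high, inside at least 66 mm wide, bottom 3 mm thick. Stands upright on the table beside the box (left or right of it). Origin under it, 10.5 mm from the centre of its round part towards the handle; handle on its -y side.
- pot_in (a point): centre of the pot's inner floor, 3 mm above its underside.
- wide_cup: loose steel cup, round, slightly tapered, 58 mm diameter at the rim, 55 mm at the foot, 95 mm high, wall 3 mm, bottom 5 mm, 0.12 kg. Origin: centre of its underside, z up. Stands on the cover. Standing in the pot it rises 41 mm above the pot's rim.
- wide_cup_rim (a point): centre of the wide cup's mouth, 95 mm above its underside.
- wide_cup_in (a point): centre of the wide cup's inner floor, 5 mm above its underside; inside it is 49 mm wide there.
- slim_cup: loose steel cup, round, slightly tapered, 36 mm diameter at the rim, 33 mm at the foot, 130 mm high, 0.10 kg. Origin: centre of its underside, z up. Stands on the cover. Standing in the wide cup it rises 40 mm above its rim.
- slim_cup_rim (a point): centre of the slim cup's mouth, 130 mm above its underside.
- black_tape: loose roll of black tape, 55 mm across, 19 mm high, on the table; leave alone. Origin under its centre.
- measure: loose tape measure, 62x73x38 mm, on the table; leave alone. Origin under its centre.
- connector: loose white terminal block, 18x62x18 mm, on the table; leave alone. Origin under its centre.

How it is judged:
On the way, in this order (a step that is already met when the one before it is completed fails the run):
1. the wide cup stands in the pot, let go (horizontal distance between wide_cup and pot_in below 0.015 m and z of wide_cup in the frame of pot_in below 0.006 m and angle between wide_cup's own z axis and vertical below 0.12 rad and height (world z) of pot below 0.006 m and angle between pot's own z axis and vertical below 0.1 rad and contact force between the fingers and wide_cup below 0.1 N), for 0.2 s.
2. the slim cup stands in the wide cup in the pot, let go (horizontal distance between slim_cup and wide_cup_in below 0.013 m and z of slim_cup in the frame of wide_cup_in below 0.006 m and angle between each of slim_cup, wide_cup's own z axis and vertical below 0.12 rad and horizontal distance between wide_cup and pot_in below 0.015 m and z of wide_cup in the frame of pot_in below 0.006 m and height (world z) of pot below 0.006 m and angle between pot's own z axis and vertical below 0.1 rad and contact force between the fingers and slim_cup below 0.1 N), for 0.2 s.
3. the cover is held in line with the index arm (angle between the x axis of cover_grip and the x axis of index_tip, either way round below 0.06 rad and velocity of joint cover between -0.08 and 0.08 rad/s and contact force between the fingers and test_box above 1 N and distance between the grasp point and cover_grip below 0.07 m), for 0.4 s.
At the end, for the whole second after the job is handed in: Fingers hold the cover by its bar, steady (>1 N, <0.08 rad/s) within 0.06 rad of the index arm; wide cup upright on the pot's floor (15 mm off centre, 6 mm high at most), slim cup likewise in the wide one (13, 6 mm), both untouched; pot upright on the table; none of them touching the box (all of step 2 and all of step 3 and contact force between the fingers and wide_cup below 0.1 N and contact force between each of wide_cup, slim_cup, pot and test_box below 0.1 N); the arm keeps its last pose, push and grip.
It fails at once if the cover is lifted before both cups are nested (value of joint cover above 0.1 rad and not (horizontal distance between slim_cup and wide_cup_in below 0.013 m and z of slim_cup in the frame of wide_cup_in below 0.006 m and angle between each of slim_cup, wide_cup's own z axis and vertical below 0.12 rad and horizontal distance between wide_cup and pot_in below 0.015 m and z of wide_cup in the frame of pot_in below 0.006 m)).
It fails at once if the index arm is moved (distance of index_tip from where it was at the start of the episode above 0.008 m).
It fails at once if the roll of black tape is disturbed (distance of black_tape from where it was at the start of the episode above 0.03 m).
It fails at once if the tape measure is disturbed (distance of measure from where it was at the start of the episode above 0.03 m).
It fails at once if the white terminal block is disturbed (distance of connector from where it was at the start of the episode above 0.03 m).
It also fails if it takes over 72 s, if anything falls off the work surface, if the arm or the gripper's body presses on something with over 40 N, if the wrist force passes 120 N, or if a joint passes its speed limit or range.

ROBOT

A 6-joint arm with a two-finger parallel gripper is mounted at the origin on the work surface; the furniture and walls round the work are solid. World frame = base frame: x ahead of the robot, y to its left, z up, the work surface at z = 0. Lengths are in m, angles in rad, forces in N, time in s.
With the tool pointing down it reaches from about 0.35 to 0.85 m from the base axis. Payload 8.1 kg.
Tool frame: the origin (TCP) lies on the centre line of the jaws, within the pads' length; the fingertips stand 19 mm ahead of it and the grasp point (between the pads) is the TCP (robot.tips_ahead is the distance from the TCP to the fingertips, in m); y points along the fingers, z is the direction in which the jaws open and shut, and the axes are right-handed (so a half turn about y gives the same grasp; the last joint's range is limited). The gripper opens to 93 mm and grips with 3 to 60 N. Pads are 15 mm wide; open, the fingers measure 128 mm over their backs; the gripper's body (75 mm by 188 mm) begins 65 mm behind the grasp point.
Start: joints at [-1.335, 0.13, 1.488, -0, 1.523, -0.085], TCP at [0.189, -0.569, 0.238] pointing down, gripper open.
Joint ranges: [-2.96, 2.96], [-0.89, 2.26], [0.02, 2.5], [-1.34, 4.48], [0, 2.73], [-2.66, 2.66]. Speed limits (rad/s): [2.39, 2.39, 2.79, 3.14, 3.14, 3.14].

INTERFACE

Orientations are given as a rotation vector (axis times angle).
In Python, from plant import robot, imaging, models gives the robot as it stands.
- The arm moves only by the tool carry_out, never from a script. Its argument "motion" is one flat list of numbers, 7 for each row, row after row: the shift along the tool's x, y, z in m, then the turn, a rotation vector about the tool's x, y, z in degrees, then the opening, from -1 (shut) to 1 (fully open). A call has exactly 5 rows; each row shifts and turns the pose as measured when the row begins, along the tool's axes as they then stand; what a row does not reach is not made up. A row lasts 1/10 s, in which the tool goes at most 50 mm and 8.59 degrees, less where a joint would pass 70% of its speed; a pose out of reach is approached as far as the arm can. A call is refused whole if a number of a shift passes 0.05 or a number of a turn 8.59, either way. A call with a gripper value outside its range is refused whole. The fingers move at their own pace and stop on an object; "squeeze" is the grip in N (left out, the last holds). Time passes only in rows, so rows that do not move let the fingers close, or fill a call up. It gives the time, the measured TCP pose, the force and the opening at its end, in the units of the state.
- robot.read_state(): the state, without advancing time (a new reading comes with each control period).
- imaging.read_camera(name): name is "side" or "top"; returns the picture (384x512x3 uint8, blue, green, red); there is no depth.
- imaging.camera_model(name): a dict with "K" (3x3 intrinsics, pixels), "position" and "orientation" of the camera in the world. Camera axes: x right, y down, z forward; pixel columns grow to the right and rows downward; lengths in m; the calibration is good to about 2 mm. A picture is of the moment at which its call begins. camera_model takes no time and is no camera call.
- robot.close_job(): hands the job in, once; it reports no verdict.
Trained networks look in the newest picture that a camera, given by its name, has taken for a name from the list of things; names that differ only in an ending like _2 or _b are one class to them, and where a whole thing is asked for, a point or a joint stands for the part that bears it (a point fixed in the world has none). Each returns a list of dicts, best first, with "confidence" (0 to 1); they miss things now and then, are a little off and sometimes report something else, mostly with a low value. They report only what shows in the picture. A call takes as long as a camera call.
- models.outline_of(camera, thing): "pixels" (384x512 bool, what is visible of it) and "pixel" ([column, row] in pixels, amid what is visible of it).
The state is a dict: "t": time; "q": joint angles; "dq": joint speeds; "joint_torque": joint torques, N m; "tool_pos": TCP position; "orientation": TCP orientation; "force": force on the tool from outside, world axes, zero at the start; "wrist_torque": the same for the moment, N m; "opening": finger opening in m.
Only numpy, scipy, OpenCV 4.12 (cv2) and the standard library are available. Lean on these libraries where they do the work, as an engineer would, in place of code of your own. Each camera call takes 0.05 s, during which the arm holds its last target.

## Working session

There is one attempt and no reset: what is moved stays moved. The work goes in short steps, Python scripts to look and compute and a tool call to move; the robot and the scene stay as the last step left them, time stands still between calls to the robot, and variables do not carry over. Pictures are saved under pics/ and viewed, and the job is handed in when it is done.

Besides the shell and the picture viewer there is one more tool, called after "Request:" by a JSON object that holds its "fn" and its "kwargs", one argument or row to a line. carry_out: Moves the arm, as the interface text tells. Its arguments: {"type":"object","properties":{"motion":{"type":"array","items":{"type":"number"}},"squeeze":{"type":"number"}},"required":["motion"]}

```bash
ls; mkdir -p pics; python3 - <<'E'
from plant import robot, imaging, models
import cv2, numpy as np
s=robot.read_state(); print(s)
for c in ("side","top"):
    im=imaging.read_camera(c); cv2.imwrite(f"pics/{c}0.png",im)
    print(c,imaging.camera_model(c))
E
```

```text
pics
{'t': 0.0, 'q': array([-1.33536820e+00,  1.31176446e-01,  1.48926996e+00, -1.21533565e-05,
        1.52296369e+00, -8.54219412e-02]), 'dq': array([-2.38749158e-05,  5.33478780e-04, -5.38417235e-06, -2.01252295e-04,
       -1.27621287e-03,  3.95609432e-04]), 'joint_torque': array([-5.47922718e-04, -5.59856558e+01, -4.91753983e+01,  7.66737806e-02,
        3.55784199e-02, -1.49923981e-04]), 'tool_pos': array([ 0.18910636, -0.56886956,  0.23658339]), 'orientation': array([-0.3315625 ,  2.0499391 , -2.04618094]), 'force': array([ 0.16306857, -0.13352916, -0.26256503]), 'wrist_torque': array([0.02384936, 0.04257652, 0.01706051]), 'opening': 0.09267213843890043}
side {'K': array([[454.15907838,   0.        , 257.86828865],
       [  0.        , 454.15907838, 198.77590773],
       [  0.        ,   0.        ,   1.        ]]), 'position': array([0.26493317, 1.01239961, 0.82349963]), 'orientation': array([-0.20021242,  2.67410563, -1.47254024])}
top {'K': array([[498.63065418,   0.        , 250.65423186],
       [  0.        , 498.63065418, 188.04975533],
       [  0.        ,   0.        ,   1.        ]]), 'position': array([ 0.34954616, -0.01980419,  1.5797172 ]), 'orientation': array([-2.17613432,  2.20745583, -0.08365109])}
```

View pics/side0.png

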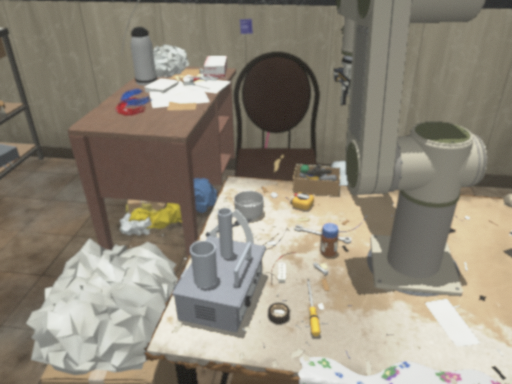

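View pics/top0.png

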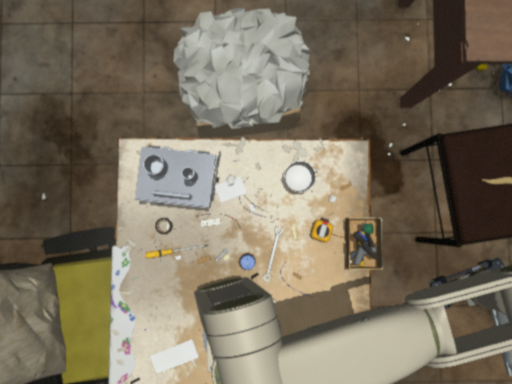

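```bash
cat > h.py <<'E'
import numpy as np, cv2
from scipy.spatial.transform import Rotation as R
from plant import robot, imaging, models
def cam(c):
    m=imaging.camera_model(c); return np.array(m["K"]),np.array(m["position"]),R.from_rotvec(m["orientation"]).as_matrix()
def ray(c,uv):
    K,p,r=cam(c); d=r@np.linalg.solve(K,[uv[0],uv[1],1.]); return p,d/np.linalg.norm(d)
def atz(c,uv,z):
    p,d=ray(c,uv); return p+d*(z-p[2])/d[2]
def proj(c,X):
    K,p,r=cam(c); X=np.atleast_2d(X); q=(X-p)@r@K.T; return q[:,:2]/q[:,2:]
E
python3 - <<'E'
from h import *
for c in ("side","top"):
  im=imaging.read_camera(c)
  for t in ["test_box","cover_grip","index_tip","cover","pot","wide_cup","slim_cup","black_tape","measure","connector"]:
    o=models.outline_of(c,t)
    for d in o[:2]:
        ys,xs=np.nonzero(d["pixels"]); print(c,t,round(d["confidence"],2),np.round(d["pixel"]),len(xs),(xs.min(),xs.max(),ys.min(),ys.max()) if len(xs) else None)
    if o: np.save(f"m_{c}_{t}.npy",o[0]["pixels"])
E
```

```text
side test_box 0.7 [224. 286.] 5597 (np.int64(172), np.int64(265), np.int64(209), np.int64(331))
side test_box 0.55 [229. 278.] 3168 (np.int64(172), np.int64(265), np.int64(236), np.int64(309))
side cover_grip 0.86 [229. 277.] 3096 (np.int64(173), np.int64(265), np.int64(236), np.int64(309))
side cover 0.94 [230. 280.] 3063 (np.int64(173), np.int64(265), np.int64(237), np.int64(308))
side pot 0.9 [249. 203.] 711 (np.int64(233), np.int64(263), np.int64(190), np.int64(218))
side wide_cup 0.86 [203. 262.] 1167 (np.int64(189), np.int64(216), np.int64(239), np.int64(287))
side slim_cup 0.85 [225. 233.] 719 (np.int64(216), np.int64(233), np.int64(207), np.int64(257))
side black_tape 0.57 [280. 309.] 409 (np.int64(267), np.int64(290), np.int64(301), np.int64(323))
side measure 0.66 [301. 203.] 314 (np.int64(290), np.int64(313), np.int64(193), np.int64(209))
side connector 0.66 [280. 275.] 131 (np.int64(277), np.int64(284), np.int64(263), np.int64(281))
side connector 0.48 [199. 263.] 1142 (np.int64(189), np.int64(216), np.int64(239), np.int64(287))
top test_box 0.57 [178. 179.] 3709 (np.int6
[... 485 characters left out ...]
, np.int64(214), np.int64(149), np.int64(208))
top cover 0.72 [155. 166.] 418 (np.int64(143), np.int64(167), np.int64(154), np.int64(175))
top pot 0.64 [298. 178.] 783 (np.int64(284), np.int64(315), np.int64(162), np.int64(192))
top pot 0.41 [177. 180.] 3415 (np.int64(135), np.int64(214), np.int64(148), np.int64(207))
top wide_cup 0.7 [155. 165.] 398 (np.int64(143), np.int64(167), np.int64(155), np.int64(176))
top measure 0.89 [322. 229.] 422 (np.int64(310), np.int64(332), np.int64(218), np.int64(242))
top connector 0.69 [176. 182.] 3479 (np.int64(135), np.int64(214), np.int64(147), np.int64(207))
top connector 0.55 [210. 220.] 114 (np.int64(201), np.int64(220), np.int64(219), np.int64(226))
```

```bash
python3 - <<'E'
from h import *
a=cv2.imread("pics/side0.png"); b=cv2.imread("pics/top0.png")
cv2.imwrite("pics/s1.png",cv2.resize(a[180:335,165:320],None,fx=3.8,fy=3.8,interpolation=cv2.INTER_CUBIC))
cv2.imwrite("pics/t1.png",cv2.resize(b[135:245,125:335],None,fx=3.8,fy=3.8,interpolation=cv2.INTER_CUBIC))
E
```

```text
(no output)
```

View pics/s1.png

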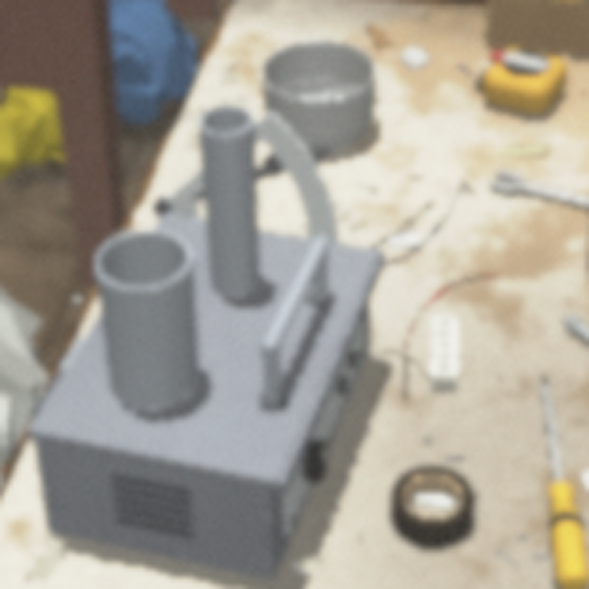

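View pics/t1.png

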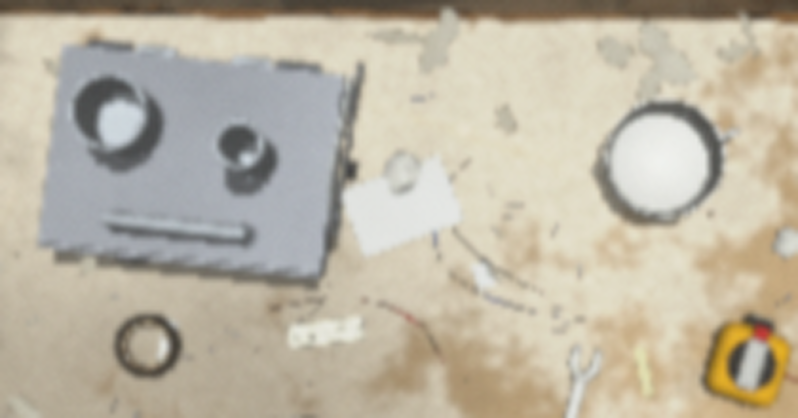

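```bash
python3 - <<'E'
from h import *
S=lambda x,y:(165+(x+.5)/3.8-.5,180+(y+.5)/3.8-.5)
T=lambda x,y:(125+(x+.5)/3.8-.5,135+(y+.5)/3.8-.5)
print("cover top z.093")
for n,p in dict(BL=(62,45),BR=(350,75),FR=(318,283),FL=(38,245)).items(): print(n,atz("top",T(*p),.093).round(4))
for n,p in dict(FL=(282,485),FR=(380,255),BL=(38,435)).items(): print("side",n,atz("side",S(*p),.093).round(4))
for n,p in dict(hL=(105,219),hR=(248,237)).items(): print(n,atz("top",T(*p),.138).round(4))
for n,p in dict(hR=(318,243),hL=(268,350)).items(): print("side",n,atz("side",S(*p),.138).round(4))
def tri(a,b):
    p,d=ray("side",a);q,e=ray("top",b)
    s=np.linalg.lstsq(np.c_[d,-e],q-p,rcond=None)[0]; A=p+d*s[0];B=q+e*s[1]; return ((A+B)/2).round(4),np.linalg.norm(A-B).round(4)
print("wide rim",atz("side",S(145,262),.188),atz("top",T(110,113),.188),tri(S(145,262),T(110,113)))
print("slim rim",atz("side",S(228,122),.223),atz("top",T(240,145),.223),tri(S(228,122),T(240,145)))
print("pot rim",atz("side",S(320,77),.057),atz("top",T(660,162),.057),tri(S(320,77),T(660,162)))
for n in ["black_tape","measure","connector"]:
  for c in ("side","top"):
    try:
      m=np.load(f"m_{c}_{n}.npy");ys,xs=np.nonzero(m);print(n,c,atz(c,((xs.min()+xs.max())/2,(ys.min()+ys.max())/2),.015).round(3))
    except Exception as e: print(e)
print("tape top",atz("top",T(148,345),.019),"conn",atz("top",T(327,330),.018))
E
```

```text
cover top z.093
BL [0.5787 0.2928 0.093 ]
BR [0.5518 0.0658 0.093 ]
FR [0.3881 0.0925 0.093 ]
FL [0.421  0.3115 0.093 ]
side FL [0.4221 0.3154 0.093 ]
side FR [0.3963 0.0972 0.093 ]
side BL [0.5738 0.2967 0.093 ]
hL [0.4379 0.2506 0.138 ]
hR [0.4226 0.142  0.138 ]
side hR [0.4295 0.147  0.138 ]
side hL [0.4412 0.2526 0.138 ]
wide rim [0.51519812 0.24246861 0.188     ] [0.51305463 0.23746662 0.188     ] (array([0.5149, 0.2384, 0.1847]), np.float64(0.003))
slim rim [0.48566125 0.14176127 0.223     ] [0.48456415 0.13781648 0.223     ] (array([0.4857, 0.1383, 0.2206]), np.float64(0.0017))
pot rim [ 0.48546845 -0.17508157  0.057     ] [ 0.48265365 -0.18149236  0.057     ] (array([ 0.4848, -0.1817,  0.0528]), np.float64(0.0037))
black_tape side [0.342 0.242 0.015]
[Errno 2] No such file or directory: 'm_top_black_tape.npy'
measure side [ 0.324 -0.258  0.015]
measure top [ 0.32  -0.254  0.015]
connector side [0.353 0.1   0.015]
connector top [0.493 0.204 0.015]
tape top [0.34115642 0.23789784 0.019     ] conn [0.35129227 0.09115866 0.018     ]
```

```bash
python3 - <<'E'
from h import *
a=cv2.imread("pics/side0.png"); b=cv2.imread("pics/top0.png")
yaw=-.128; c,s=np.cos(yaw),np.sin(yaw); X=np.array([c,s,0]);Y=np.array([-s,c,0]);Z=np.array([0,0,1.])
g=np.array([.4325,.198,.138]); H=g+.137*X; H[2]=.085
def draw(cm,im,x0,y0,x1,y1,k,fn,thetas):
    cr=cv2.resize(im[y0:y1,x0:x1],None,fx=k,fy=k,interpolation=cv2.INTER_CUBIC)
    P=lambda p: tuple(int(v) for v in ((proj(cm,p)[0]-[x0,y0]+.5)*k-.5))
    for th in thetas:
        e=H-.124*Y; t=e+.144*(-np.cos(th)*X+np.sin(th)*Z)
        cv2.line(cr,P(e),P(t),(0,0,255),1); cv2.putText(cr,f"{th:.1f}",P(t),0,.5,(255,0,0),1)
    cv2.line(cr,P(g-.055*Y),P(g+.055*Y),(0,255,0),1)
    for q in [(-.079-.075,.11),(-.079-.075,-.11),(-.079+.075,-.11),(-.079+.075,.11)]:
        for z in (0,.093):
            v=H+q[0]*X+q[1]*Y; v[2]=z; cv2.circle(cr,P(v),3,(0,255,255),1)
    cv2.imwrite(fn,cr)
draw("side",a,200,195,270,260,8,"pics/s2.png",[.2,.4,.6,.8])
draw("side",a,165,180,320,335,3.8,"pics/s3.png",[.4])
draw("top",b,125,135,240,220,6,"pics/t2.png",[.4])
E
```

```text
(no output)
```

View pics/s2.png

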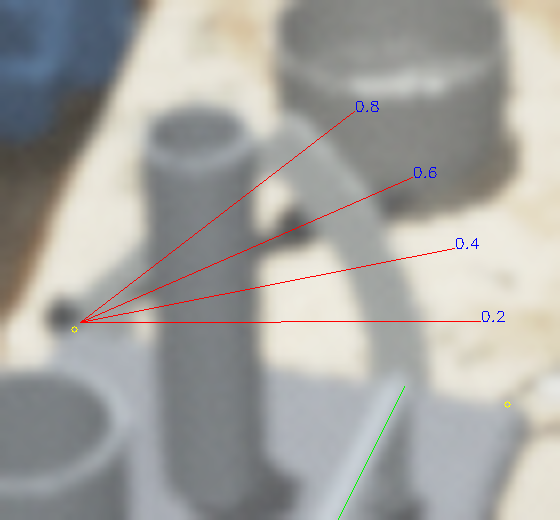

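View pics/s3.png

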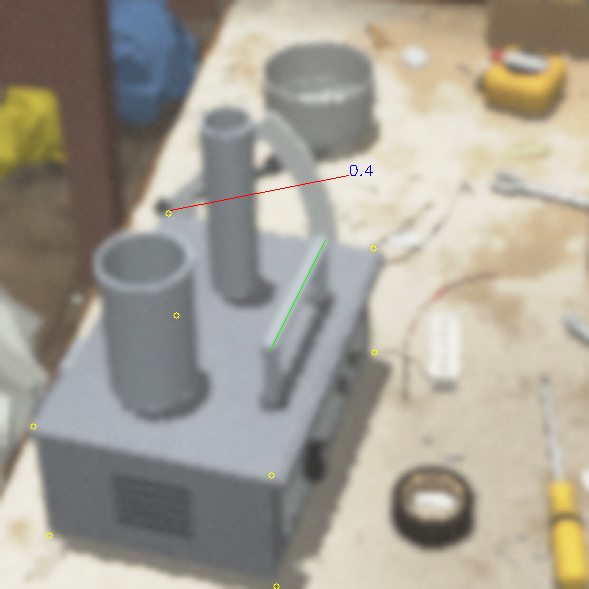

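View pics/t2.png

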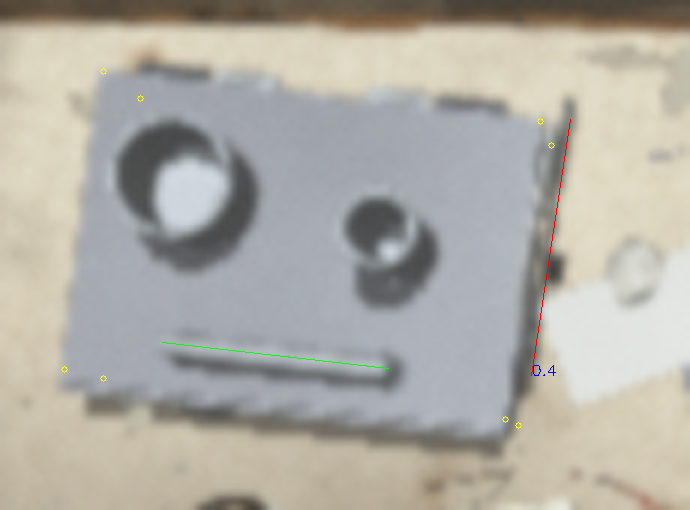

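```bash
cat >> h.py <<'E'
def down(a):
    # tool y down; jaw z axis at world angle a (from +x)
    z=np.array([np.cos(a),np.sin(a),0]); y=np.array([0,0,-1.]); x=np.cross(y,z); return np.c_[x,y,z]
def plan(targets, p=None, M=None, vmax=.048, wmax=8.4, pad=True):
    """targets: list of (pos, R, grip). straight segments; print rows"""
    st=robot.read_state()
    p=np.array(st["tool_pos"]) if p is None else np.array(p); M=R.from_rotvec(st["orientation"]).as_matrix() if M is None else M
    rows=[]
    for tp,tR,g,*sp in targets:
        tp=np.array(tp,float)
        v=sp[0] if sp else vmax
        w=R.from_matrix(M.T@tR).as_rotvec(degrees=True)
        n=max(1,int(np.ceil(max(np.linalg.norm(tp-p)/v,np.linalg.norm(w)/wmax))))
        for i in range(n):
            M2=M@R.from_rotvec(w/n,degrees=True).as_matrix(); dp=M.T@((tp-p)/(n-i)); 
            rows.append([*np.round(dp,4),*np.round(w/n,2),g]); p=p+M@dp; M=M2
    while pad and len(rows)%5: rows.append([0]*6+[rows[-1][6]])
    for i in range(0,len(rows),5): print("["+", ".join(f"{float(v):g}" for r in rows[i:i+5] for v in r)+"]")
def st():
    s=robot.read_state(); M=R.from_rotvec(s["orientation"]).as_matrix()
    print("t",round(s["t"],2),"p",np.round(s["tool_pos"],4),"y",M[:,1].round(3),"z",M[:,2].round(3),"q",np.round(s["q"],2),"F",np.round(s["force"],1),"op",round(s["opening"],4))
E
python3 - <<'E'
from h import *
st()
def tri(a,b):
    p,d=ray("side",a);q,e=ray("top",b)
    s=np.linalg.lstsq(np.c_[d,-e],q-p,rcond=None)[0]; A=p+d*s[0];B=q+e*s[1]; return ((A+B)/2).round(4),np.linalg.norm(A-B).round(4)
print("screw",tri((200+295/8,195+222/8),(125+553/6,135+268/6)))
yaw=-.128; c,s=np.cos(yaw),np.sin(yaw); X=np.array([c,s,0]);Y=np.array([-s,c,0]); print("hinge end",np.array([.568,.1805,.085])-.124*Y)
# jaw angle: start
d=down(np.arctan2(-.1,-.029)+np.pi/2)
print(d[:,2])
M=R.from_rotvec(robot.read_state()["orientation"]).as_matrix()
for k in (d,down(np.arctan2(-.1,-.029)-np.pi/2)): print(R.from_matrix(M.T@k).as_rotvec(degrees=True))
E
```

```text
t 1.2 p [ 0.1892 -0.5694  0.2376] y [-0. -0. -1.] z [ 0.315 -0.949  0.   ] q [-1.34  0.13  1.49 -0.    1.52 -0.09] F [-0.4 -0.1 -0.1] op 0.0929
screw (array([0.4732, 0.063 , 0.137 ]), np.float64(0.0025))
hinge end [0.55217131 0.05751442 0.085     ]
[ 0.96042914 -0.27852445  0.        ]
[ 1.46251905e-04 -5.54461000e+01  2.96347898e-03]
[-3.49849764e-03  1.24553900e+02  1.72655837e-04]
```

```bash
python3 - <<'E'
from h import *
D=down(np.arctan2(-.2785,.9604))
plan([((.514,.240,.31),D,1)])
E
```

```text
[-0.0297, -0.0038, -0.035, 0, -2.92, 0, 1, -0.0314, -0.0038, -0.0335, 0, -2.92, 0, 1, -0.0331, -0.0038, -0.0318, 0, -2.92, 0, 1, -0.0346, -0.0038, -0.0301, 0, -2.92, 0, 1, -0.0361, -0.0038, -0.0283, 0, -2.92, 0, 1]
[-0.0375, -0.0038, -0.0264, 0, -2.92, 0, 1, -0.0388, -0.0038, -0.0245, 0, -2.92, 0, 1, -0.04, -0.0038, -0.0225, 0, -2.92, 0, 1, -0.0411, -0.0038, -0.0204, 0, -2.92, 0, 1, -0.0421, -0.0038, -0.0183, 0, -2.92, 0, 1]
[-0.043, -0.0038, -0.0161, 0, -2.92, 0, 1, -0.0437, -0.0038, -0.0139, 0, -2.92, 0, 1, -0.0444, -0.0038, -0.0117, 0, -2.92, 0, 1, -0.0449, -0.0038, -0.0094, 0, -2.92, 0, 1, -0.0453, -0.0038, -0.0071, 0, -2.92, 0, 1]
[-0.0457, -0.0038, -0.0048, 0, -2.92, 0, 1, -0.0458, -0.0038, -0.0025, 0, -2.92, 0, 1, -0.0459, -0.0038, -0.0001, 0, -2.92, 0, 1, -0.0458, -0.0038, 0.0022, 0, -2.92, 0, 1, 0, 0, 0, 0, 0, 0, 1]
```

Request:
{"fn": "carry_out", "kwargs": {
  "motion": [-0.03, -0.01, -0.035, 0, -2.9, 0, 1, -0.031, -0.01, -0.034, 0, -2.9, 0, 1, -0.033, -0.01, -0.032, 0, -2.9, 0, 1, -0.035, -0.01, -0.03, 0, -2.9, 0, 1, -0.036, -0.01, -0.028, 0, -2.9, 0, 1]
}}

```text
t: 1.7
tool_pos: [0.2737, -0.3521, 0.284]
orientation: [-0.561, 1.904, -1.887]
force: [0.7, 0.7, 1.1]
opening: 0.093
```

Request:
{"fn": "carry_out", "kwargs": {
  "motion": [-0.037, -0.01, -0.026, 0, -2.9, 0, 1, -0.039, -0.01, -0.024, 0, -2.9, 0, 1, -0.04, -0.004, -0.022, 0, -2.9, 0, 1, -0.041, -0.004, -0.02, 0, -2.9, 0, 1, -0.042, -0.004, -0.018, 0, -2.9, 0, 1]
}}

```text
t: 2.2
tool_pos: [0.3613, -0.1328, 0.321]
orientation: [-0.762, 1.728, -1.723]
force: [1.1, 0.6, -0.7]
opening: 0.0927
```

```bash
python3 - <<'E'
from h import *
D=down(np.arctan2(-.2785,.9604))
st()
plan([((.514,.240,.31),D,1)])
E
```

```text
t 2.2 p [ 0.3613 -0.1328  0.321 ] y [ 0.003  0.004 -1.   ] z [ 0.742 -0.67  -0.001] q [-0.49 -0.49  1.89  0.    1.75  0.25] F [ 1.1  0.6 -0.7] op 0.0927
[-0.0421, 0.0014, -0.0152, -0, -2.88, -0.03, 1, -0.0428, 0.0014, -0.013, -0, -2.88, -0.03, 1, -0.0434, 0.0014, -0.0109, -0, -2.88, -0.03, 1, -0.0439, 0.0014, -0.0087, -0, -2.88, -0.03, 1, -0.0443, 0.0013, -0.0065, -0, -2.88, -0.03, 1]
[-0.0446, 0.0013, -0.0042, -0, -2.88, -0.03, 1, -0.0447, 0.0013, -0.002, -0, -2.88, -0.03, 1, -0.0448, 0.0013, 0.0003, -0, -2.88, -0.03, 1, -0.0447, 0.0012, 0.0025, -0, -2.88, -0.03, 1, 0, 0, 0, 0, 0, 0, 1]
```

Tracking is close; carry on.

Request:
{"fn": "carry_out", "kwargs": {
  "motion": [-0.042, 0.001, -0.015, 0, -2.9, 0, 1, -0.043, 0.001, -0.013, 0, -2.9, 0, 1, -0.043, 0.001, -0.011, 0, -2.9, 0, 1, -0.044, 0.001, -0.009, 0, -2.9, 0, 1, -0.044, 0.001, -0.006, 0, -2.9, 0, 1]
}}

```text
t: 2.7
tool_pos: [0.4471, 0.0839, 0.3202]
orientation: [-0.937, 1.54, -1.548]
force: [0.9, -0.6, 0.7]
opening: 0.0928
```

Request:
{"fn": "carry_out", "kwargs": {
  "motion": [-0.045, 0.001, -0.004, 0, -2.9, 0, 1, -0.045, 0.001, -0.002, 0, -2.9, 0, 1, -0.045, 0.001, 0, 0, -2.9, 0, 1, -0.045, 0.001, 0.002, 0, -2.9, 0, 1, 0, 0, 0, 0, 0, 0, 1]
}}

```text
t: 3.2
tool_pos: [0.5137, 0.265, 0.3158]
orientation: [-1.068, 1.386, -1.394]
force: [-1.0, -0.5, -0.5]
opening: 0.0931
```

```bash
python3 - <<'E'
from h import *
D=down(np.arctan2(-.2785,.9604))
st()
plan([((.514,.240,.215),D,1,.02),((.514,.240,.172),D,1,.015)])
a=imaging.read_camera("side");b=imaging.read_camera("top")
A=cv2.resize(a[150:320,160:300],None,fx=3,fy=3);B=cv2.resize(b[120:240,125:255],None,fx=3,fy=3)
k=np.zeros((510,420+390,3),np.uint8);k[:,:420]=A;k[:360,420:]=B;cv2.imwrite("pics/c1.png",k[:,:800])
E
```

```text
t 3.2 p [0.5137 0.265  0.3158] y [ 0.011  0.003 -1.   ] z [ 0.968 -0.249  0.01 ] q [ 0.39  0.04  1.44 -0.    1.65  0.64] F [-1.  -0.5 -0.5] op 0.0931
[0.0041, 0.0168, 0.0009, -0.1, 0.29, -0.05, 1, 0.0041, 0.0168, 0.001, -0.1, 0.29, -0.05, 1, 0.0041, 0.0168, 0.001, -0.1, 0.29, -0.05, 1, 0.0041, 0.0168, 0.0011, -0.1, 0.29, -0.05, 1, 0.004, 0.0168, 0.0011, -0.1, 0.29, -0.05, 1]
[0.004, 0.0168, 0.0012, -0.1, 0.29, -0.05, 1, 0, 0.0143, -0, 0, 0, -0, 1, 0, 0.0143, -0, 0, 0, -0, 1, 0, 0.0143, -0, 0, 0, -0, 1, 0, 0, 0, 0, 0, 0, 1]
```

View pics/c1.png

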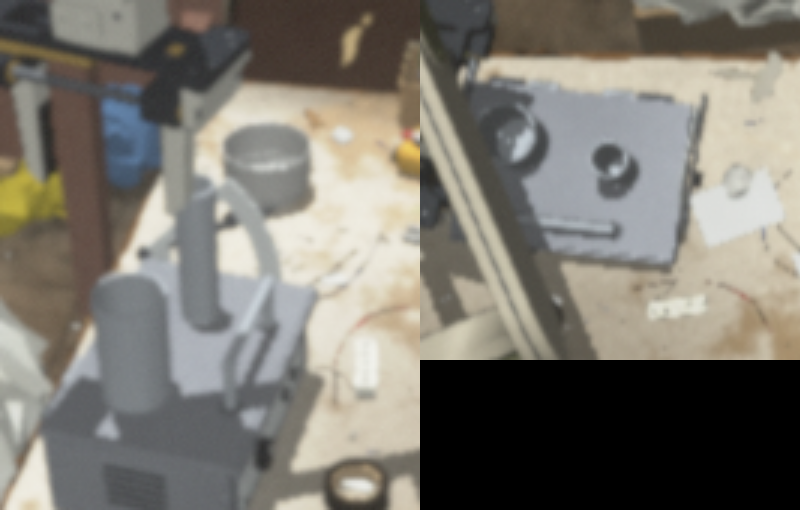

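```bash
python3 - <<'E'
from h import *
D=down(np.arctan2(-.2785,.9604))
st()
plan([((.514,.240,.27),D,1,.02)])
E
```

```text
t 3.3 p [0.5134 0.2615 0.3171] y [ 0.013  0.001 -1.   ] z [ 0.967 -0.253  0.012] q [ 0.38  0.03  1.45 -0.    1.65  0.64] F [ 0.4 -0.9 -0.1] op 0.093
[0.007, 0.0157, 0.0018, -0.23, 0.5, -0.09, 1, 0.0069, 0.0157, 0.002, -0.23, 0.5, -0.09, 1, 0.0069, 0.0157, 0.0021, -0.23, 0.5, -0.09, 1, 0, 0, 0, 0, 0, 0, 1, 0, 0, 0, 0, 0, 0, 1]
```

Request:
{"fn": "carry_out", "kwargs": {
  "motion": [0.007, 0.016, 0.002, -0.2, 0.5, 0, 1, 0.007, 0.016, 0.002, -0.2, 0.5, 0, 1, 0.007, 0.016, 0.002, -0.2, 0.5, 0, 1, 0, 0, 0, 0, 0, 0, 1, 0, 0, 0, 0, 0, 0, 1]
}}

```text
t: 3.8
tool_pos: [0.5141, 0.2339, 0.2699]
orientation: [-1.049, 1.418, -1.418]
force: [-0.2, 0.5, -0.1]
opening: 0.0927
```

```bash
python3 - <<'E'
from h import *
D=down(np.arctan2(-.2785,.9604))
st()
plan([((.514,.240,.172),D,1,.023)])
E
```

```text
t 3.8 p [0.5141 0.2339 0.2699] y [ 0.007  0.005 -1.   ] z [ 0.958 -0.286  0.005] q [0.33 0.02 1.55 0.   1.57 0.63] F [-0.2  0.5 -0.1] op 0.0927
[-0.001, 0.0196, -0.0005, -0.06, -0.09, -0.07, 1, -0.0011, 0.0196, -0.0005, -0.06, -0.09, -0.07, 1, -0.0011, 0.0196, -0.0004, -0.06, -0.09, -0.07, 1, -0.0011, 0.0196, -0.0004, -0.06, -0.09, -0.07, 1, -0.0011, 0.0196, -0.0004, -0.06, -0.09, -0.07, 1]
```

Request:
{"fn": "carry_out", "kwargs": {
  "motion": [-0.0015, 0.02, 0, -0.1, 0, -0.1, 1, -0.0015, 0.02, 0, -0.1, 0, -0.1, 1, -0.001, 0.02, 0, -0.1, 0, -0.1, 1, -0.001, 0.02, 0, 0, 0, 0, 1, -0.001, 0.01, 0, 0, 0, 0, 1]
}}

```text
t: 4.3
tool_pos: [0.5203, 0.2395, 0.1862]
orientation: [-1.041, 1.416, -1.422]
force: [0.1, -0.0, -0.3]
opening: 0.0928
```

```bash
python3 - <<'E'
from h import *
D=down(np.arctan2(-.2785,.9604))
st()
plan([((.514,.240,.172),D,1,.023)])
a=imaging.read_camera("side")
cv2.imwrite("pics/c2.png",cv2.resize(a[150:320,160:300],None,fx=3.4,fy=3.4))
E
```

```text
t 4.3 p [0.5203 0.2395 0.1862] y [ 0.013  0.005 -1.   ] z [ 0.957 -0.29   0.011] q [0.34 0.07 1.64 0.   1.41 0.64] F [ 0.1 -0.  -0.3] op 0.0928
[0.0015, 0.0141, -0.0063, -0.63, -0.67, -0.51, 1, 0, 0, 0, 0, 0, 0, 1, 0, 0, 0, 0, 0, 0, 1, 0, 0, 0, 0, 0, 0, 1, 0, 0, 0, 0, 0, 0, 1]
```

View pics/c2.png

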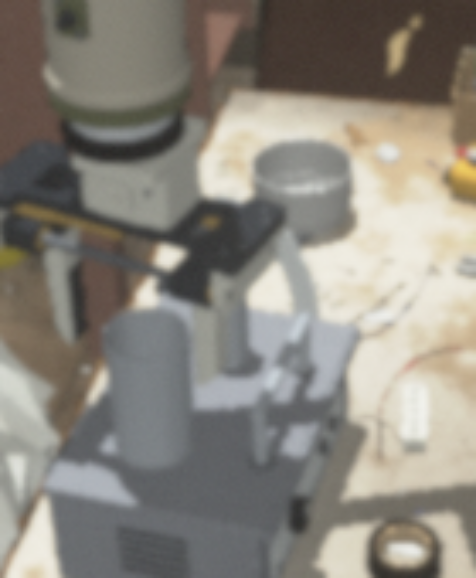

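Request:
{"fn": "carry_out", "kwargs": {
  "motion": [0.001, 0.007, -0.003, -0.3, -0.3, -0.3, 1, 0.001, 0.006, -0.003, -0.3, -0.3, -0.3, 1, 0, 0, 0, 0, 0, 0, 1, 0, 0, 0, 0, 0, 0, 0.3, 0, 0, 0, 0, 0, 0, -1],
  "squeeze": 15
}}

```text
t: 4.85
tool_pos: [0.5148, 0.2398, 0.175]
orientation: [-1.061, 1.412, -1.416]
force: [0.8, -0.8, 0.5]
opening: 0.0816
```

Request:
{"fn": "carry_out", "kwargs": {
  "motion": [0, 0, 0, 0, 0, 0, -1, 0, 0, 0, 0, 0, 0, -1, 0, 0, 0, 0, 0, 0, -1, 0, 0, 0, 0, 0, 0, -1, 0, 0, 0, 0, 0, 0, -1],
  "squeeze": 15
}}

```text
t: 5.35
tool_pos: [0.5156, 0.24, 0.1764]
orientation: [-1.059, 1.411, -1.416]
force: [-0.1, -0.1, 0.2]
opening: 0.0563
```

```bash
python3 - <<'E'
from h import *
st()
E
```

```text
t 5.35 p [0.5156 0.24   0.1764] y [ 0.004 -0.    -1.   ] z [ 0.96  -0.279  0.004] q [ 0.35  0.08  1.66 -0.    1.4   0.63] F [-0.1 -0.1  0.2] op 0.0563
```

```bash
python3 - <<'E'
from h import *
D=down(np.arctan2(-.2785,.9604))
plan([((.514,.240,.30),D,-1,.03),((.5,.06,.335),D,-1,.045),((.484,-.178,.30),D,-1,.045)])
E
```

```text
[0.0001, -0.0247, -0.0002, -0.05, -0.01, -0.01, -1, 0.0001, -0.0247, -0.0002, -0.05, -0.01, -0.01, -1, 0.0001, -0.0247, -0.0002, -0.05, -0.01, -0.01, -1, 0.0001, -0.0247, -0.0003, -0.05, -0.01, -0.01, -1, 0.0001, -0.0247, -0.0003, -0.05, -0.01, -0.01, -1]
[0.0354, -0.007, 0.0073, -0, 0, -0, -1, 0.0354, -0.007, 0.0073, -0, 0, -0, -1, 0.0354, -0.007, 0.0073, -0, 0, -0, -1, 0.0354, -0.007, 0.0073, -0, 0, -0, -1, 0.0354, -0.007, 0.0073, -0, 0, -0, -1]
[0.0388, 0.0058, 0.0085, 0, 0, 0, -1, 0.0388, 0.0058, 0.0085, 0, 0, 0, -1, 0.0388, 0.0058, 0.0085, 0, 0, 0, -1, 0.0388, 0.0058, 0.0085, 0, 0, 0, -1, 0.0388, 0.0058, 0.0085, 0, 0, 0, -1]
[0.0388, 0.0058, 0.0085, 0, 0, 0, -1, 0, 0, 0, 0, 0, 0, -1, 0, 0, 0, 0, 0, 0, -1, 0, 0, 0, 0, 0, 0, -1, 0, 0, 0, 0, 0, 0, -1]
```

Request:
{"fn": "carry_out", "kwargs": {
  "motion": [0, -0.015, 0, 0, 0, 0, -1, 0, -0.03, 0, 0, 0, 0, -1, 0, -0.035, 0, 0, 0, 0, -1, 0, -0.035, 0, 0, 0, 0, -1, 0, -0.035, 0, 0, 0, 0, -1]
}}

```text
t: 5.85
tool_pos: [0.5114, 0.2388, 0.3273]
orientation: [-1.072, 1.418, -1.416]
force: [0.3, 0.5, -0.5]
opening: 0.0564
```

```bash
python3 - <<'E'
from h import *
D=down(np.arctan2(-.2785,.9604))
st()
plan([((.5,.06,.335),D,-1,.045),((.484,-.16,.31),D,-1,.045)])
a=imaging.read_camera("side")
cv2.imwrite("pics/c3.png",cv2.resize(a[100:320,150:320],None,fx=2.7,fy=2.7))
E
```

```text
t 5.85 p [0.5114 0.2388 0.3273] y [-0.008 -0.005 -1.   ] z [ 0.96  -0.279 -0.007] q [ 0.35  0.02  1.44 -0.    1.69  0.63] F [ 0.3  0.5 -0.5] op 0.0564
[0.0437, -0.0017, 0.0097, 0.09, -0.01, 0.1, -1, 0.0437, -0.0017, 0.0097, 0.09, -0.01, 0.1, -1, 0.0437, -0.0018, 0.0097, 0.09, -0.01, 0.1, -1, 0.0437, -0.0019, 0.0097, 0.09, -0.01, 0.1, -1, 0.0432, 0.005, 0.0092, -0, 0, -0, -1]
[0.0432, 0.005, 0.0092, -0, 0, -0, -1, 0.0432, 0.005, 0.0092, -0, 0, -0, -1, 0.0432, 0.005, 0.0092, -0, 0, -0, -1, 0.0432, 0.005, 0.0092, -0, 0, -0, -1, 0, 0, 0, 0, 0, 0, -1]
```

View pics/c3.png

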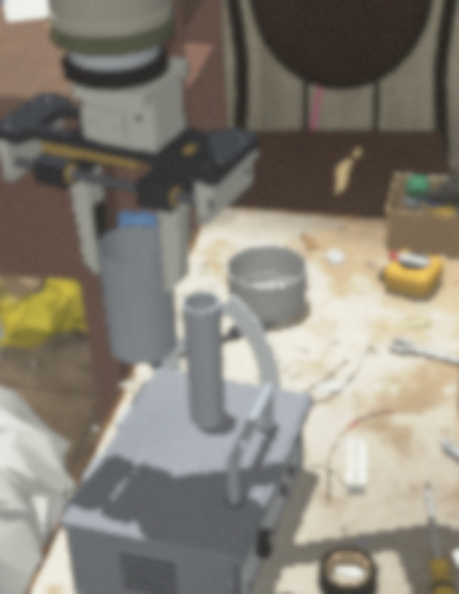

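Cup is held upright, about the slim cup's height clear above. Travel to the pot.

Request:
{"fn": "carry_out", "kwargs": {
  "motion": [0.025, -0.004, 0.006, 0, 0, 0, -1, 0.044, -0.004, 0.01, 0, 0, 0, -1, 0.044, -0.004, 0.01, 0, 0, 0, -1, 0.044, -0.002, 0.01, 0, 0, 0, -1, 0.043, 0, 0.009, 0, 0, 0, -1]
}}

```text
t: 6.4
tool_pos: [0.5016, 0.0343, 0.359]
orientation: [-1.055, 1.399, -1.41]
force: [0.6, -0.1, -1.6]
opening: 0.0559
```

Request:
{"fn": "carry_out", "kwargs": {
  "motion": [0.043, 0.005, 0.009, 0, 0, 0, -1, 0.043, 0.005, 0.009, 0, 0, 0, -1, 0.043, 0.005, 0.009, 0, 0, 0, -1, 0.03, 0.005, 0.006, 0, 0, 0, -1, 0.01, 0, 0.002, 0, 0, 0, -1]
}}

```text
t: 6.9
tool_pos: [0.4876, -0.1483, 0.344]
orientation: [-1.049, 1.395, -1.418]
force: [0.3, 0.5, -0.8]
opening: 0.0567
```

```bash
python3 - <<'E'
from h import *
D=down(np.arctan2(-.2785,.9604))
st()
a=imaging.read_camera("side");b=imaging.read_camera("top")
cv2.imwrite("pics/side4.png",a);cv2.imwrite("pics/top4.png",b)
A=cv2.resize(a[60:270,170:330],None,fx=2.5,fy=2.5);B=cv2.resize(b[130:240,230:360],None,fx=3,fy=3)
k=np.zeros((525,790,3),np.uint8);k[:,:400]=A;k[:330,400:790]=B;cv2.imwrite("pics/c4.png",k)
for c in("side","top"):
  for t in("wide_cup","pot"):
    for d in models.outline_of(c,t)[:2]:
      ys,xs=np.nonzero(d["pixels"]);print(c,t,round(d["confidence"],2),len(xs),xs.min(),xs.max(),ys.min(),ys.max())
st()
plan([((.484,-.178,.25),D,-1,.02)])
E
```

```text
t 6.9 p [ 0.4876 -0.1483  0.344 ] y [ 0.02  -0.001 -1.   ] z [ 0.962 -0.273  0.02 ] q [-0.4  -0.15  1.58  0.01  1.7  -0.12] F [ 0.3  0.5 -0.8] op 0.0567
side wide_cup 0.6 784 232 253 109 148
side pot 0.8 701 234 263 190 218
t 7.2 p [ 0.4889 -0.1442  0.3445] y [ 0.022  0.    -1.   ] z [ 0.963 -0.268  0.021] q [-0.39 -0.15  1.58  0.01  1.7  -0.12] F [-0.4  0.1 -0.9] op 0.0566
[0.0057, 0.0157, 0.0004, -0.2, 0.1, -0.06, -1, 0.0057, 0.0157, 0.0005, -0.2, 0.1, -0.06, -1, 0.0057, 0.0157, 0.0005, -0.2, 0.1, -0.06, -1, 0.0057, 0.0157, 0.0006, -0.2, 0.1, -0.06, -1, 0.0057, 0.0157, 0.0007, -0.2, 0.1, -0.06, -1]
[0.0057, 0.0157, 0.0007, -0.2, 0.1, -0.06, -1, 0, 0, 0, 0, 0, 0, -1, 0, 0, 0, 0, 0, 0, -1, 0, 0, 0, 0, 0, 0, -1, 0, 0, 0, 0, 0, 0, -1]
```

View pics/c4.png

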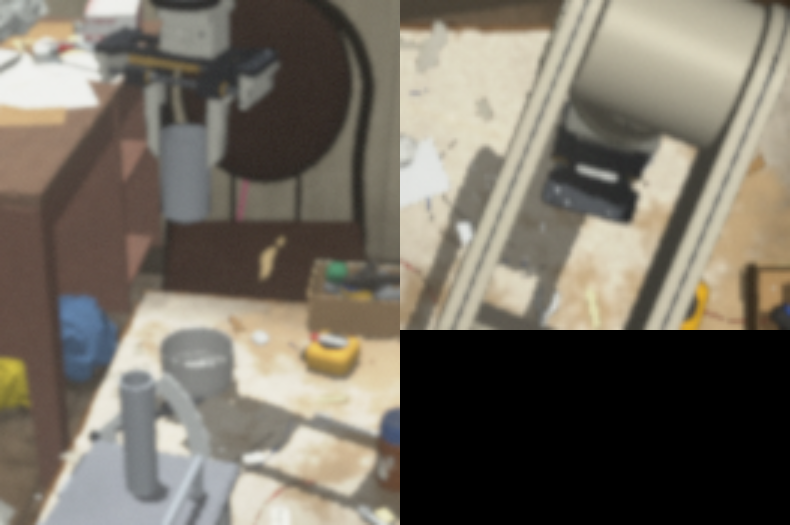

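```bash
python3 - <<'E'
from h import *
M=np.array([.4882,-.1463,.344]); 
a=cv2.imread("pics/side4.png")
cv2.imwrite("pics/s5.png",cv2.resize(a[90:160,215:275],None,fx=8,fy=8,interpolation=cv2.INTER_CUBIC))
for dz in (.0116,-.04,-.0834):
    print(dz,proj("side",M+[0,0,dz]), (proj("side",M+[0,0,dz])-[215,90])*8)
print("pot proj",proj("side",[[.484,-.178,.057],[.484,-.178,0]]),"pot seen",(165+320.5/3.8-.5,180+77.5/3.8-.5))
E
```

```text
0.0116 [[243.94776038 113.59448104]] [[231.58208305 188.75584834]]
-0.04 [[244.41341291 130.97930682]] [[235.30730328 327.83445459]]
-0.0834 [[244.78975598 145.02982372]] [[238.31804785 440.23858975]]
pot proj [[249.45852313 199.43837765]
 [249.79204596 214.38510006]] pot seen (248.84210526315792, 199.89473684210526)
```

View pics/s5.png

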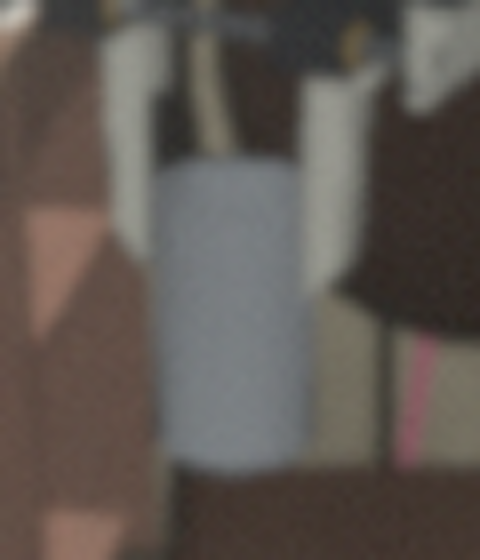

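Request:
{"fn": "carry_out", "kwargs": {
  "motion": [0.006, 0.02, 0, -0.2, 0, 0, -1, 0.006, 0.02, 0, -0.2, 0, 0, -1, 0.006, 0.02, 0, -0.2, 0, 0, -1, 0.006, 0.02, 0, -0.2, 0, 0, -1, 0.004, 0.02, 0, -0.2, 0, 0, -1]
}}

```text
t: 7.7
tool_pos: [0.4875, -0.1645, 0.2473]
orientation: [-1.062, 1.389, -1.401]
force: [0.7, 0.1, -0.0]
opening: 0.0563
```

```bash
python3 - <<'E'
from h import *
D=down(np.arctan2(-.2785,.9604))
st()
plan([((.484,-.176,.20),D,-1,.02)])
E
```

```text
t 7.7 p [ 0.4875 -0.1645  0.2473] y [ 0.014  0.002 -1.   ] z [ 0.966 -0.256  0.013] q [-0.43 -0.12  1.72  0.01  1.53 -0.17] F [ 0.7  0.1 -0. ] op 0.0563
[0.0041, 0.0157, -0.0004, -0.25, 0.44, -0.12, -1, 0.0041, 0.0158, -0.0003, -0.25, 0.44, -0.12, -1, 0.004, 0.0158, -0.0002, -0.25, 0.44, -0.12, -1, 0, 0, 0, 0, 0, 0, -1, 0, 0, 0, 0, 0, 0, -1]
```

Request:
{"fn": "carry_out", "kwargs": {
  "motion": [0.005, 0.015, -0.001, -0.3, 0.4, -0.1, -1, 0.005, 0.015, 0, -0.3, 0.4, -0.1, -1, 0.004, 0.014, 0, -0.3, 0.4, -0.1, -1, 0, 0, 0, 0, 0, 0, -1, 0, 0, 0, 0, 0, 0, -1]
}}

```text
t: 8.2
tool_pos: [0.4829, -0.1747, 0.1984]
orientation: [-1.068, 1.417, -1.405]
force: [-0.7, 1.2, -1.1]
opening: 0.0561
```

```bash
python3 - <<'E'
from h import *
D=down(np.arctan2(-.2785,.9604))
st()
a=imaging.read_camera("side")
cv2.imwrite("pics/s6.png",cv2.resize(a[140:225,205:295],None,fx=6,fy=6,interpolation=cv2.INTER_CUBIC))
plan([((.484,-.176,.165),D,-1,.012)])
E
```

```text
t 8.2 p [ 0.4829 -0.1747  0.1984] y [-0.007  0.004 -1.   ] z [ 0.962 -0.274 -0.007] q [-0.45 -0.08  1.77  0.    1.45 -0.17] F [-0.7  1.2 -1.1] op 0.0561
[0.0003, 0.0111, 0.0006, 0.14, 0.1, -0.03, -1, 0.0003, 0.0111, 0.0006, 0.14, 0.1, -0.03, -1, 0.0003, 0.0111, 0.0005, 0.14, 0.1, -0.03, -1, 0, 0, 0, 0, 0, 0, -1, 0, 0, 0, 0, 0, 0, -1]
```

View pics/s6.png

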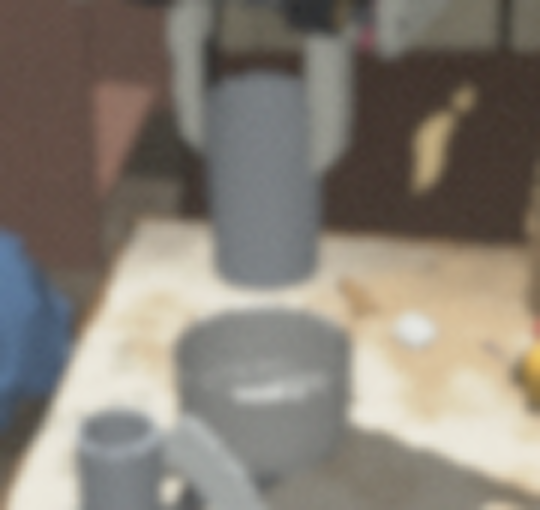

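Request:
{"fn": "carry_out", "kwargs": {
  "motion": [0.001, 0.012, 0, 0.1, 0.1, 0, -1, 0, 0.012, 0, 0.1, 0, 0, -1, 0, 0.012, 0, 0, 0, 0, -1, 0, 0.008, 0, 0, 0, 0, -1, 0, 0, 0, 0, 0, 0, -1]
}}

```text
t: 8.75
tool_pos: [0.4832, -0.176, 0.1522]
orientation: [-1.063, 1.413, -1.411]
force: [-0.3, -0.2, -1.0]
opening: 0.0563
```

```bash
python3 - <<'E'
from h import *
D=down(np.arctan2(-.2785,.9604))
st()
a=imaging.read_camera("side")
cv2.imwrite("pics/s7.png",cv2.resize(a[140:225,205:295],None,fx=6,fy=6,interpolation=cv2.INTER_CUBIC))
plan([((.484,-.176,.125),D,-1,.012)])
E
```

```text
t 8.75 p [ 0.4832 -0.176   0.1522] y [-0.     0.001 -1.   ] z [ 0.961 -0.275 -0.001] q [-0.45 -0.04  1.83  0.    1.36 -0.17] F [-0.3 -0.2 -1. ] op 0.0563
[-0.0001, 0.0093, 0.0002, 0, 0.06, -0.02, -1, -0.0001, 0.0093, 0.0002, 0, 0.06, -0.02, -1, -0.0001, 0.0093, 0.0002, 0, 0.06, -0.02, -1, 0, 0, 0, 0, 0, 0, -1, 0, 0, 0, 0, 0, 0, -1]
```

View pics/s7.png

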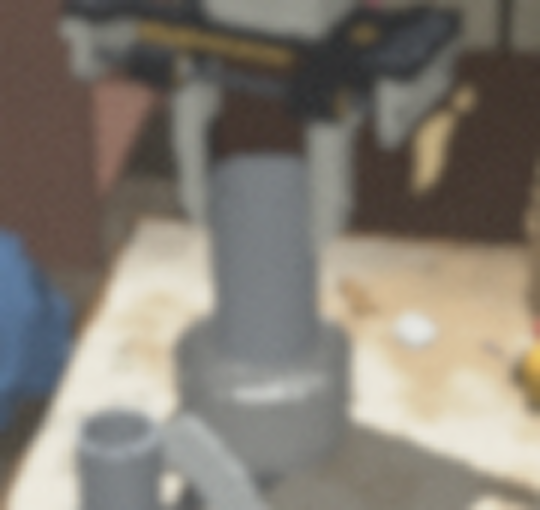

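Request:
{"fn": "carry_out", "kwargs": {
  "motion": [0, 0.01, 0, 0, 0, 0, -1, 0, 0.01, 0, 0, 0, 0, -1, 0, 0.008, 0, 0, 0, 0, -1, 0, 0, 0, 0, 0, 0, -1, 0, 0, 0, 0, 0, 0, -1]
}}

```text
t: 9.3
tool_pos: [0.4838, -0.1762, 0.1228]
orientation: [-1.063, 1.411, -1.411]
force: [0.9, -0.2, -1.4]
opening: 0.0565
```

```bash
python3 - <<'E'
from h import *
D=down(np.arctan2(-.2785,.9604))
st()
a=imaging.read_camera("side")
cv2.imwrite("pics/s8.png",cv2.resize(a[140:225,205:295],None,fx=6,fy=6,interpolation=cv2.INTER_CUBIC))
E
```

```text
t 9.3 p [ 0.4838 -0.1762  0.1228] y [ 0.001  0.001 -1.   ] z [ 0.961 -0.275  0.001] q [-0.45 -0.01  1.85  0.    1.3  -0.17] F [ 0.9 -0.2 -1.4] op 0.0565
```

View pics/s8.png

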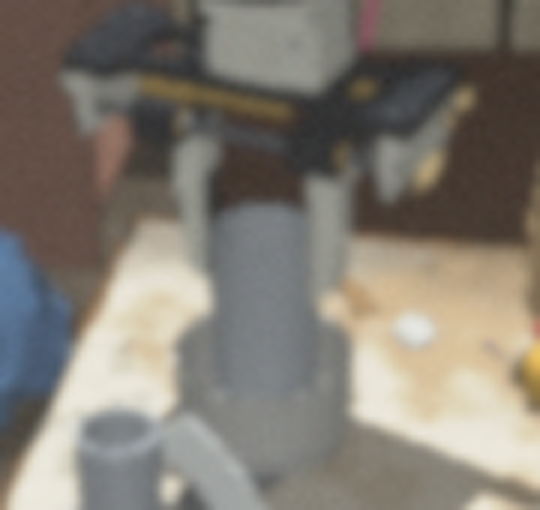

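Request:
{"fn": "carry_out", "kwargs": {
  "motion": [0, 0.01, 0, 0, 0, 0, -1, 0, 0.01, 0, 0, 0, 0, -1, 0, 0.007, 0, 0, 0, 0, -1, 0, 0.003, 0, 0, 0, 0, -1, 0, 0, 0, 0, 0, 0, -1]
}}

```text
t: 9.85
tool_pos: [0.484, -0.1762, 0.0905]
orientation: [-1.062, 1.411, -1.412]
force: [-0.3, 0.1, -0.5]
opening: 0.0565
```

Request:
{"fn": "carry_out", "kwargs": {
  "motion": [0, 0.001, 0, 0, 0, 0, -1, 0, 0.001, 0, 0, 0, 0, -1, 0, 0, 0, 0, 0, 0, -1, 0, 0, 0, 0, 0, 0, -1, 0, 0, 0, 0, 0, 0, -1]
}}

```text
t: 10.35
tool_pos: [0.4846, -0.1765, 0.0891]
orientation: [-1.062, 1.41, -1.413]
force: [0.5, 0.8, -1.1]
opening: 0.0561
```

Request:
{"fn": "carry_out", "kwargs": {
  "motion": [0, 0.002, 0, 0, 0, 0, -1, 0, 0.002, 0, 0, 0, 0, -1, 0, 0.002, 0, 0, 0, 0, -1, 0, 0.001, 0, 0, 0, 0, -1, 0, 0.001, 0, 0, 0, 0, -1]
}}

```text
t: 10.85
tool_pos: [0.4867, -0.177, 0.0861]
orientation: [-1.059, 1.406, -1.415]
force: [-4.2, 2.1, 8.0]
opening: 0.0563
```

```bash
python3 - <<'E'
from h import *
st()
a=imaging.read_camera("side")
cv2.imwrite("pics/s9.png",cv2.resize(a[140:225,205:295],None,fx=6,fy=6,interpolation=cv2.INTER_CUBIC))
st()
E
```

```text
t 10.85 p [ 0.4867 -0.177   0.0861] y [ 0.007 -0.001 -1.   ] z [ 0.961 -0.275  0.007] q [-0.45  0.03  1.88  0.    1.22 -0.17] F [-4.2  2.1  8. ] op 0.0563
t 10.9 p [ 0.4867 -0.177   0.0861] y [ 0.007 -0.001 -1.   ] z [ 0.961 -0.275  0.007] q [-0.45  0.03  1.88  0.    1.22 -0.17] F [-4.6  2.   9.7] op 0.0562
```

View pics/s9.png

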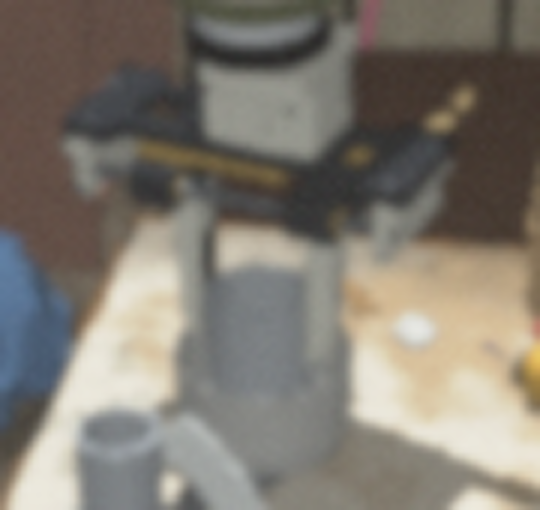

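Request:
{"fn": "carry_out", "kwargs": {
  "motion": [0, -0.001, 0, 0, 0, 0, -1, 0, 0, 0, 0, 0, 0, 0.6, 0, 0, 0, 0, 0, 0, 0.6, 0, 0, 0, 0, 0, 0, 0.6, 0, 0, 0, 0, 0, 0, 0.6]
}}

```text
t: 11.4
tool_pos: [0.487, -0.1772, 0.0872]
orientation: [-1.059, 1.405, -1.416]
force: [-0.2, -1.0, -0.6]
opening: 0.0742
```

Request:
{"fn": "carry_out", "kwargs": {
  "motion": [0, -0.005, 0, 0, 0, 0, 0.6, 0, -0.015, 0, 0, 0, 0, 0.6, 0, -0.03, 0, 0, 0, 0, 0.6, 0, -0.035, 0, 0, 0, 0, 0.6, 0, -0.035, 0, 0, 0, 0, 0.6]
}}

```text
t: 11.9
tool_pos: [0.4824, -0.1752, 0.208]
orientation: [-1.064, 1.415, -1.408]
force: [0.5, -0.8, 0.2]
opening: 0.0744
```

```bash
python3 - <<'E'
from h import *
st()
a=imaging.read_camera("side")
cv2.imwrite("pics/s10.png",cv2.resize(a[140:225,205:295],None,fx=6,fy=6,interpolation=cv2.INTER_CUBIC))
D=down(0)
plan([((.495,-.176,.30),D,1,.045),((.485,.04,.33),D,1,.045)])
E
```

```text
t 11.9 p [ 0.4824 -0.1752  0.208 ] y [-0.003  0.003 -1.   ] z [ 0.961 -0.275 -0.003] q [-0.45 -0.09  1.76  0.    1.47 -0.17] F [ 0.5 -0.8  0.2] op 0.0744
[-0.0016, -0.0422, 0.0048, -0.18, -7.99, 0.01, 1, -0.001, -0.0422, 0.0049, -0.18, -7.99, 0.01, 1, -0.0432, -0.006, -0.002, 0, -0, -0, 1, -0.0432, -0.006, -0.002, 0, -0, -0, 1, -0.0432, -0.006, -0.002, 0, -0, -0, 1]
[-0.0432, -0.006, -0.002, 0, -0, -0, 1, -0.0432, -0.006, -0.002, 0, -0, -0, 1, 0, 0, 0, 0, 0, 0, 1, 0, 0, 0, 0, 0, 0, 1, 0, 0, 0, 0, 0, 0, 1]
```

View pics/s10.png

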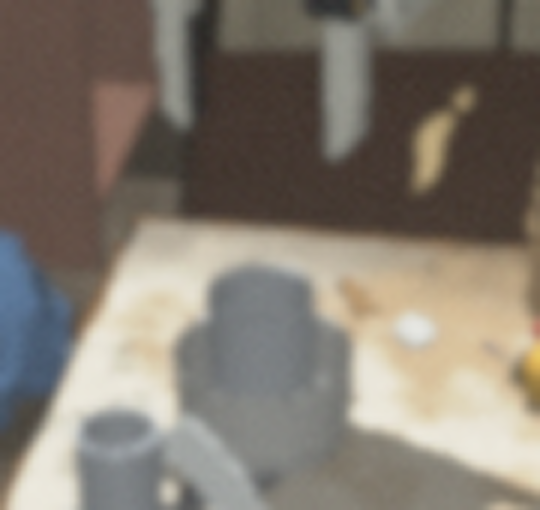

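Request:
{"fn": "carry_out", "kwargs": {
  "motion": [0, -0.04, 0, 0, 0, 0, 1, -0.02, -0.03, -0.005, 0, 0, 0, 1, -0.042, -0.005, -0.01, 0, 0, 0, 1, -0.042, -0.004, -0.01, 0, 0, 0, 1, -0.042, -0.004, -0.01, 0, 0, 0, 1]
}}

```text
t: 12.45
tool_pos: [0.4926, -0.0274, 0.3115]
orientation: [-1.047, 1.402, -1.429]
force: [0.3, 0.5, -0.0]
opening: 0.0929
```

```bash
python3 - <<'E'
from h import *
D=down(np.arctan2(-.2785,.9604))
st()
plan([((.485,.140,.30),D,1,.042)])
E
```

```text
t 12.45 p [ 0.4926 -0.0274  0.3115] y [ 0.018 -0.006 -1.   ] z [ 0.959 -0.284  0.019] q [-0.16 -0.2   1.68 -0.    1.64  0.13] F [ 0.3  0.5 -0. ] op 0.0929
[-0.0396, 0.0026, -0.0138, -0.28, -0.08, 0.01, 1, -0.0396, 0.0027, -0.0137, -0.28, -0.08, 0.01, 1, -0.0396, 0.0027, -0.0136, -0.28, -0.08, 0.01, 1, -0.0396, 0.0028, -0.0135, -0.28, -0.08, 0.01, 1, 0, 0, 0, 0, 0, 0, 1]
```

Request:
{"fn": "carry_out", "kwargs": {
  "motion": [-0.04, 0, -0.014, -0.3, 0, 0, 1, -0.04, 0, -0.014, -0.3, 0, 0, 1, -0.035, 0, -0.012, -0.2, 0, 0, 1, -0.015, 0, -0.005, 0, 0, 0, 1, 0, 0, 0, 0, 0, 0, 1]
}}

```text
t: 12.95
tool_pos: [0.4854, 0.1205, 0.3194]
orientation: [-1.049, 1.403, -1.419]
force: [0.2, -0.4, -0.1]
opening: 0.0927
```

```bash
python3 - <<'E'
from h import *
D=down(np.arctan2(-.2785,.9604))
st()
plan([((.485,.140,.25),D,1,.018)])
E
```

```text
t 12.95 p [0.4854 0.1205 0.3194] y [ 0.015  0.    -1.   ] z [ 0.96  -0.279  0.015] q [ 0.14 -0.18  1.64 -0.    1.66  0.42] F [ 0.2 -0.4 -0.1] op 0.0927
[-0.0037, 0.0139, -0.0014, -0.17, -0, -0.05, 1, -0.0037, 0.0139, -0.0013, -0.17, -0, -0.05, 1, -0.0037, 0.0139, -0.0013, -0.17, -0, -0.05, 1, -0.0037, 0.0139, -0.0012, -0.17, -0, -0.05, 1, -0.0037, 0.0139, -0.0012, -0.17, -0, -0.05, 1]
```

Request:
{"fn": "carry_out", "kwargs": {
  "motion": [-0.005, 0.016, -0.002, -0.2, 0, 0, 1, -0.005, 0.016, -0.002, -0.2, 0, 0, 1, -0.005, 0.016, -0.001, -0.2, 0, 0, 1, -0.003, 0.012, -0.001, -0.2, 0, 0, 1, 0, 0, 0, 0, 0, 0, 1]
}}

```text
t: 13.45
tool_pos: [0.4848, 0.1379, 0.2538]
orientation: [-1.058, 1.418, -1.414]
force: [0.3, -0.1, -0.5]
opening: 0.0927
```

```bash
python3 - <<'E'
from h import *
D=down(np.arctan2(-.2785,.9604))
st()
a=imaging.read_camera("side")
cv2.imwrite("pics/s11.png",cv2.resize(a[140:300,170:300],None,fx=3.7,fy=3.7,interpolation=cv2.INTER_CUBIC))
plan([((.485,.140,.211),D,1,.015)])
E
```

```text
t 13.45 p [0.4848 0.1379 0.2538] y [-0.     0.003 -1.   ] z [ 0.96  -0.282 -0.001] q [ 0.17 -0.14  1.73  0.    1.55  0.46] F [ 0.3 -0.1 -0.5] op 0.0927
[-0.0007, 0.0145, -0.0002, 0, -0.07, -0.06, 1, -0.0007, 0.0145, -0.0002, 0, -0.07, -0.06, 1, -0.0007, 0.0145, -0.0002, 0, -0.07, -0.06, 1, 0, 0, 0, 0, 0, 0, 1, 0, 0, 0, 0, 0, 0, 1]
```

View pics/s11.png

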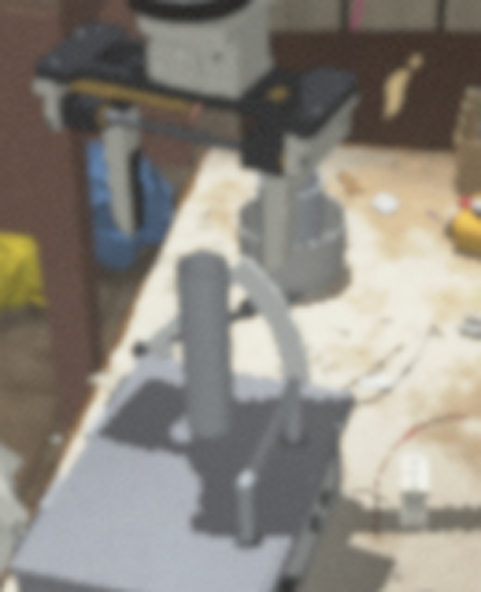

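Request:
{"fn": "carry_out", "kwargs": {
  "motion": [-0.001, 0.015, 0, 0, -0.1, -0.1, 1, -0.001, 0.015, 0, 0, -0.1, 0, 1, 0, 0.011, 0, 0, 0, 0, 1, 0, 0, 0, 0, 0, 0, 1, 0, 0, 0, 0, 0, 0, 0.2]
}}

```text
t: 14.0
tool_pos: [0.4862, 0.1391, 0.2103]
orientation: [-1.06, 1.415, -1.414]
force: [0.6, 0.5, 0.7]
opening: 0.0885
```

```bash
python3 - <<'E'
from h import *
D=down(np.arctan2(-.2785,.9604))
st()
plan([((.485,.140,.211),D,1,.015)])
E
```

```text
t 14.0 p [0.4862 0.1391 0.2103] y [ 0.001  0.001 -1.   ] z [ 0.96  -0.279  0.   ] q [ 0.18 -0.11  1.78  0.    1.47  0.46] F [0.6 0.5 0.7] op 0.0885
[-0.0005, -0.0007, -0.0014, -0.02, -0.04, -0.08, 1, 0, 0, 0, 0, 0, 0, 1, 0, 0, 0, 0, 0, 0, 1, 0, 0, 0, 0, 0, 0, 1, 0, 0, 0, 0, 0, 0, 1]
```

Request:
{"fn": "carry_out", "kwargs": {
  "motion": [-0.001, 0, -0.001, 0, 0, 0, -0.1, 0, 0, 0, 0, 0, 0, -0.1, 0, 0, 0, 0, 0, 0, -0.1, 0, 0, 0, 0, 0, 0, -1, 0, 0, 0, 0, 0, 0, -1],
  "squeeze": 15
}}

```text
t: 14.5
tool_pos: [0.4865, 0.1407, 0.2125]
orientation: [-1.057, 1.413, -1.414]
force: [-0.4, -0.2, -0.0]
opening: 0.0495
```

Request:
{"fn": "carry_out", "kwargs": {
  "motion": [0, 0, 0, 0, 0, 0, -1, 0, 0, 0, 0, 0, 0, -1, 0, 0, 0, 0, 0, 0, -1, 0, 0, 0, 0, 0, 0, -1, 0, 0, 0, 0, 0, 0, -1]
}}

```text
t: 15.0
tool_pos: [0.4867, 0.1407, 0.2128]
orientation: [-1.057, 1.412, -1.414]
force: [-0.4, -0.4, -0.0]
opening: 0.0351
```

Request:
{"fn": "carry_out", "kwargs": {
  "motion": [0, -0.015, 0, 0, 0, 0, -1, 0, -0.03, 0, 0, 0, 0, -1, 0, -0.035, 0, 0, 0, 0, -1, 0, -0.035, 0, 0, 0, 0, -1, 0, -0.02, 0, 0, 0, 0, -1]
}}

```text
t: 15.5
tool_pos: [0.4833, 0.1399, 0.3512]
orientation: [-1.065, 1.418, -1.413]
force: [0.7, 0.5, -0.5]
opening: 0.0353
```

```bash
python3 - <<'E'
from h import *
D=down(np.arctan2(-.2785,.9604))
st()
a=imaging.read_camera("side")
cv2.imwrite("pics/s12.png",cv2.resize(a[100:300,170:300],None,fx=3,fy=3,interpolation=cv2.INTER_CUBIC))
plan([((.487,-.165,.34),D,-1,.042)])
E
```

```text
t 15.5 p [0.4833 0.1399 0.3512] y [-0.004  0.    -1.   ] z [ 0.96  -0.279 -0.004] q [ 0.18 -0.15  1.56  0.    1.73  0.46] F [ 0.7  0.5 -0.5] op 0.0353
[0.0365, 0.0018, 0.011, -0, -0.01, -0.01, -1, 0.0365, 0.0018, 0.011, -0, -0.01, -0.01, -1, 0.0365, 0.0018, 0.011, -0, -0.01, -0.01, -1, 0.0365, 0.0018, 0.011, -0, -0.01, -0.01, -1, 0.0365, 0.0018, 0.011, -0, -0.01, -0.01, -1]
[0.0365, 0.0018, 0.011, -0, -0.01, -0.01, -1, 0.0365, 0.0018, 0.011, -0, -0.01, -0.01, -1, 0.0365, 0.0018, 0.011, -0, -0.01, -0.01, -1, 0, 0, 0, 0, 0, 0, -1, 0, 0, 0, 0, 0, 0, -1]
```

View pics/s12.png

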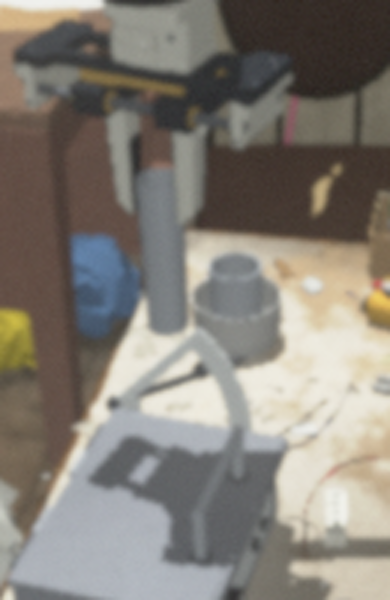

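Request:
{"fn": "carry_out", "kwargs": {
  "motion": [0.025, 0, 0.007, 0, 0, 0, -1, 0.042, 0, 0.012, 0, 0, 0, -1, 0.042, 0, 0.012, 0, 0, 0, -1, 0.042, 0, 0.012, 0, 0, 0, -1, 0.042, 0, 0.012, 0, 0, 0, -1]
}}

```text
t: 16.05
tool_pos: [0.4838, -0.0615, 0.3583]
orientation: [-1.06, 1.404, -1.407]
force: [0.8, 0.3, -1.9]
opening: 0.0353
```

Request:
{"fn": "carry_out", "kwargs": {
  "motion": [0.042, 0.002, 0.012, 0, 0, 0, -1, 0.03, 0.002, 0.009, 0, 0, 0, -1, 0.012, 0, 0.003, 0, 0, 0, -1, 0, 0, 0, 0, 0, 0, -1, 0, 0, 0, 0, 0, 0, -1]
}}

```text
t: 16.55
tool_pos: [0.4823, -0.1564, 0.3541]
orientation: [-1.057, 1.41, -1.411]
force: [-0.4, 0.8, -1.4]
opening: 0.0349
```

```bash
python3 - <<'E'
from h import *
D=down(np.arctan2(-.2785,.9604))
st()
plan([((.487,-.177,.26),D,-1,.02)])
E
```

```text
t 16.55 p [ 0.4823 -0.1564  0.3541] y [ 0.006  0.003 -1.   ] z [ 0.961 -0.276  0.005] q [-0.42 -0.14  1.55  0.01  1.73 -0.14] F [-0.4  0.8 -1.4] op 0.0349
[0.0038, 0.0188, 0.0019, -0.05, 0.03, -0.05, -1, 0.0038, 0.0188, 0.002, -0.05, 0.03, -0.05, -1, 0.0037, 0.0188, 0.002, -0.05, 0.03, -0.05, -1, 0.0037, 0.0188, 0.002, -0.05, 0.03, -0.05, -1, 0.0037, 0.0188, 0.002, -0.05, 0.03, -0.05, -1]
```

Request:
{"fn": "carry_out", "kwargs": {
  "motion": [0.004, 0.02, 0.002, 0, 0, 0, -1, 0.004, 0.02, 0.002, 0, 0, 0, -1, 0.004, 0.02, 0.002, 0, 0, 0, -1, 0.004, 0.02, 0.002, 0, 0, 0, -1, 0.002, 0.008, 0.001, 0, 0, 0, -1]
}}

```text
t: 17.05
tool_pos: [0.4897, -0.1683, 0.2672]
orientation: [-1.057, 1.398, -1.407]
force: [-0.3, 0.2, -0.9]
opening: 0.035
```

```bash
python3 - <<'E'
from h import *
D=down(np.arctan2(-.2785,.9604))
a=imaging.read_camera("side")
st()
cv2.imwrite("pics/s13.png",cv2.resize(a[120:225,205:295],None,fx=5.6,fy=5.6,interpolation=cv2.INTER_CUBIC))
p=robot.read_state()["tool_pos"]
f=lambda X:(proj("side",X)-[205,120]+.5)*5.6
print("pred rim, foot",f(p+[0,0,.0102]),f(p-[0,0,.1198])," wide rim pred",f([.487,-.177,.098]))
plan([((.487,-.177,.24),D,-1,.02)])
E
```

```text
t 17.1 p [ 0.4895 -0.1684  0.2666] y [ 0.011  0.003 -1.   ] z [ 0.964 -0.267  0.01 ] q [-0.44 -0.11  1.68  0.01  1.57 -0.17] F [ 0.4  0.5 -2.5] op 0.035
pred rim, foot [[229.98881823  95.74052792]] [[235.61124053 316.24756932]]  wide rim pred [[244.73599051 385.74664918]]
[0.0046, 0.0133, -0.0002, -0.29, 0.36, -0.18, -1, 0.0045, 0.0133, -0.0001, -0.29, 0.36, -0.18, -1, 0, 0, 0, 0, 0, 0, -1, 0, 0, 0, 0, 0, 0, -1, 0, 0, 0, 0, 0, 0, -1]
```

View pics/s13.png

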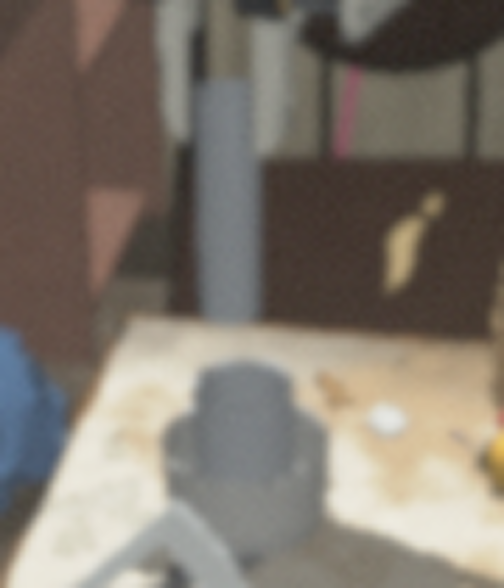

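Request:
{"fn": "carry_out", "kwargs": {
  "motion": [0.004, 0.013, -0.002, -0.3, 0.4, -0.2, -1, 0.004, 0.013, -0.002, -0.3, 0.3, -0.2, -1, 0.001, 0.003, 0, 0, 0, 0, -1, 0, 0, 0, 0, 0, 0, -1, 0, 0, 0, 0, 0, 0, -1]
}}

```text
t: 17.6
tool_pos: [0.4841, -0.1748, 0.2377]
orientation: [-1.063, 1.411, -1.415]
force: [0.2, -0.6, -1.3]
opening: 0.0349
```

```bash
python3 - <<'E'
from h import *
D=down(np.arctan2(-.2785,.9604))
a=imaging.read_camera("side")
st()
k=10
c=cv2.resize(a[150:210,225:275],None,fx=k,fy=k,interpolation=cv2.INTER_CUBIC)
p=robot.read_state()["tool_pos"]
f=lambda X:(proj("side",X)-[225,150]+.5)*k-.5
th=np.linspace(0,6.28,60)
ring=lambda C,r:np.c_[C[0]+r*np.cos(th),C[1]+r*np.sin(th),0*th+C[2]]
for C,r in ((p-[0,0,.1198],.0165),([.487,-.177,.098],.029),([.487,-.177,.098],.026)):
    cv2.polylines(c,[f(ring(np.array(C),r)).astype(int)],True,(0,0,255),1)
cv2.imwrite("pics/s14.png",c)
plan([((.4855,-.177,.21),D,-1,.02)])
E
```

```text
t 17.65 p [ 0.4842 -0.1749  0.2379] y [ 0.001 -0.002 -1.   ] z [ 0.961 -0.277  0.002] q [-0.45 -0.1   1.72 -0.    1.52 -0.16] F [-0.7  0.6 -1.1] op 0.035
[0.0008, 0.0139, 0.0009, -0.05, 0.05, 0.04, -1, 0.0008, 0.0139, 0.0009, -0.05, 0.05, 0.04, -1, 0, 0, 0, 0, 0, 0, -1, 0, 0, 0, 0, 0, 0, -1, 0, 0, 0, 0, 0, 0, -1]
```

View pics/s14.png

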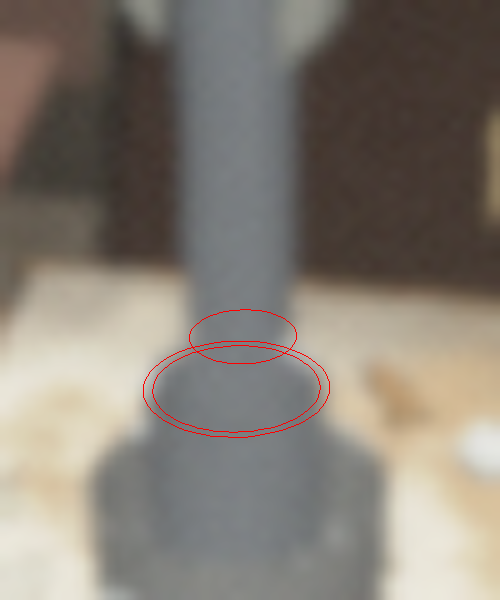

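Request:
{"fn": "carry_out", "kwargs": {
  "motion": [0.001, 0.012, 0.002, 0, 0, 0, -1, 0.001, 0.012, 0.001, 0, 0, 0, -1, 0.001, 0.008, 0, 0, 0, 0, -1, 0, 0, 0, 0, 0, 0, -1, 0, 0, 0, 0, 0, 0, -1]
}}

```text
t: 18.15
tool_pos: [0.4867, -0.1792, 0.2034]
orientation: [-1.063, 1.411, -1.415]
force: [0.2, 1.7, -0.1]
opening: 0.0352
```

```bash
python3 - <<'E'
from h import *
D=down(np.arctan2(-.2785,.9604))
a=imaging.read_camera("side")
st()
k=8
c=cv2.resize(a[145:215,220:280],None,fx=k,fy=k,interpolation=cv2.INTER_CUBIC)
cv2.imwrite("pics/s15.png",c)
plan([((.4865,-.177,.17),D,-1,.02)])
E
```

```text
t 18.2 p [ 0.4866 -0.1792  0.2033] y [ 0.002 -0.002 -1.   ] z [ 0.961 -0.277  0.002] q [-0.45 -0.07  1.76 -0.    1.45 -0.17] F [ 0.2  0.3 -1.3] op 0.0348
[-0.0011, 0.0167, -0.0004, -0.07, 0.04, 0.04, -1, -0.001, 0.0167, -0.0004, -0.07, 0.04, 0.04, -1, 0, 0, 0, 0, 0, 0, -1, 0, 0, 0, 0, 0, 0, -1, 0, 0, 0, 0, 0, 0, -1]
```

View pics/s15.png

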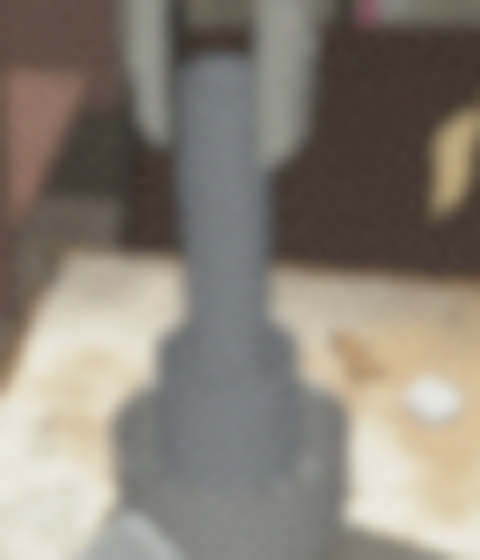

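Request:
{"fn": "carry_out", "kwargs": {
  "motion": [-0.001, 0.012, 0, 0, 0, 0, -1, -0.001, 0.012, 0, 0, 0, 0, -1, 0, 0.012, 0, 0, 0, 0, -1, 0, 0.012, 0, 0, 0, 0, -1, 0, 0, 0, 0, 0, 0, -1]
}}

```text
t: 18.7
tool_pos: [0.4873, -0.177, 0.1511]
orientation: [-1.063, 1.41, -1.415]
force: [0.1, 0.1, -2.0]
opening: 0.0347
```

Request:
{"fn": "carry_out", "kwargs": {
  "motion": [0, 0.008, 0, 0, 0, 0, -1, 0, 0.004, 0, 0, 0, 0, -1, 0, 0.002, 0, 0, 0, 0, -1, 0, 0, 0, 0, 0, 0, -1, 0, 0, 0, 0, 0, 0, -1]
}}

```text
t: 19.2
tool_pos: [0.4875, -0.1771, 0.136]
orientation: [-1.062, 1.41, -1.415]
force: [-0.1, 0.2, -0.8]
opening: 0.0351
```

Request:
{"fn": "carry_out", "kwargs": {
  "motion": [0, 0.003, 0, 0, 0, 0, -1, 0, 0.003, 0, 0, 0, 0, -1, 0, 0.002, 0, 0, 0, 0, -1, 0, 0.001, 0, 0, 0, 0, -1, 0, 0.001, 0, 0, 0, 0, -1]
}}

```text
t: 19.7
tool_pos: [0.4889, -0.1779, 0.1279]
orientation: [-1.061, 1.407, -1.418]
force: [-3.4, 1.1, 10.3]
opening: 0.0348
```

```bash
python3 - <<'E'
from h import *
a=imaging.read_camera("side")
st()
k=8
c=cv2.resize(a[145:215,220:280],None,fx=k,fy=k,interpolation=cv2.INTER_CUBIC)
cv2.imwrite("pics/s16.png",c)
E
```

```text
t 19.75 p [ 0.4889 -0.178   0.128 ] y [ 0.006 -0.004 -1.   ] z [ 0.961 -0.277  0.006] q [-0.45 -0.01  1.84 -0.    1.31 -0.17] F [-1.8  0.6  5.9] op 0.0351
```

View pics/s16.png

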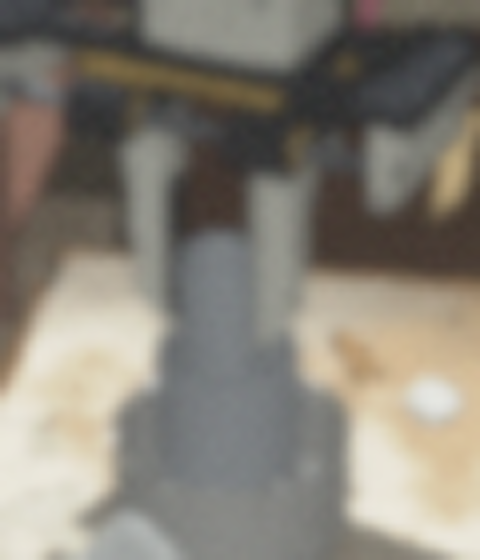

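Request:
{"fn": "carry_out", "kwargs": {
  "motion": [0, -0.001, 0, 0, 0, 0, -1, 0, 0, 0, 0, 0, 0, 0.4, 0, 0, 0, 0, 0, 0, 0.4, 0, 0, 0, 0, 0, 0, 0.4, 0, 0, 0, 0, 0, 0, 0.4]
}}

```text
t: 20.25
tool_pos: [0.4893, -0.1781, 0.1294]
orientation: [-1.06, 1.406, -1.419]
force: [-0.1, -0.2, -0.6]
opening: 0.0615
```

Request:
{"fn": "carry_out", "kwargs": {
  "motion": [0, -0.005, 0, 0, 0, 0, 0.4, 0, -0.015, 0, 0, 0, 0, 0.4, 0, -0.03, 0, 0, 0, 0, 0.4, 0, -0.035, 0, 0, 0, 0, 0.4, 0, -0.035, 0, 0, 0, 0, 0.4]
}}

```text
t: 20.75
tool_pos: [0.4852, -0.176, 0.2502]
orientation: [-1.065, 1.416, -1.412]
force: [1.5, 0.2, -0.5]
opening: 0.0652
```

```bash
python3 - <<'E'
from h import *
a=imaging.read_camera("side")
cv2.imwrite("pics/side17.png",a)
st()
c=np.hstack([cv2.resize(a[145:225,215:285],None,fx=5,fy=5,interpolation=cv2.INTER_CUBIC),cv2.resize(a[190:270,190:270],None,fx=5,fy=5,interpolation=cv2.INTER_CUBIC)])
cv2.imwrite("pics/s17.png",c)
E
```

```text
t 20.8 p [ 0.4877 -0.1772  0.2578] y [ 0.006 -0.004 -1.   ] z [ 0.961 -0.277  0.006] q [-0.45 -0.1   1.69 -0.    1.55 -0.17] F [0.8 0.1 6. ] op 0.065
```

View pics/s17.png

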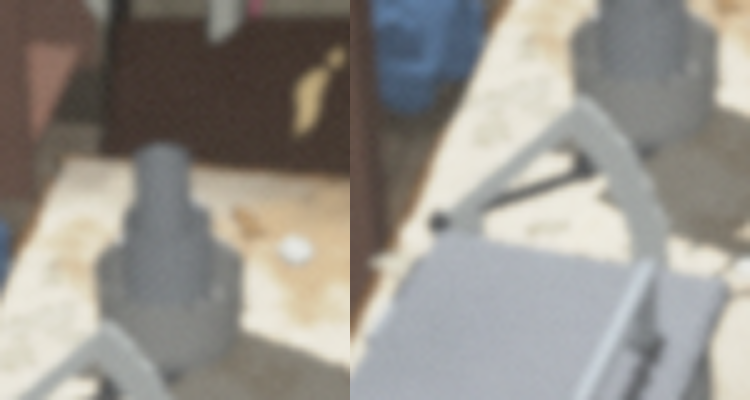

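```bash
python3 - <<'E'
from h import *
a=cv2.imread("pics/side17.png")
x0,y0,k=198,208,16
c=cv2.resize(a[y0:y0+37,x0:x0+46],None,fx=k,fy=k,interpolation=cv2.INTER_CUBIC)
yaw=-.128; cc,s=np.cos(yaw),np.sin(yaw); X=np.array([cc,s,0]);Y=np.array([-s,cc,0]);Z=np.array([0,0,1.])
H=np.array([.4325,.198,.138])+.137*X;H[2]=.085
for th,col in ((.5,(0,0,255)),(.55,(0,255,0)),(.6,(255,0,0))):
    e=H-.124*Y
    P=lambda p: tuple(int(v) for v in ((proj("side",p)[0]-[x0,y0]+.5)*k-.5))
    cv2.line(c,P(e),P(e+.144*(-np.cos(th)*X+np.sin(th)*Z)),col,1)
cv2.imwrite("pics/s18.png",c)
# darkness profile per column
g=a.astype(int).sum(2)/3
for x in range(206,238): 
    col=g[205:242,x]; 
    i=np.argmin(col[5:30])+5; print(x,205+i,[int(v) for v in col[max(0,i-3):i+4]])
E
```

```text
206 214 [76, 73, 74, 73, 76, 83, 91]
207 211 [79, 74, 74, 69, 71, 77, 75]
208 210 [77, 76, 69, 70, 71, 74, 80]
209 210 [78, 75, 72, 70, 75, 83, 93]
210 210 [72, 71, 74, 77, 89, 109, 137]
211 210 [74, 78, 86, 102, 126, 157, 186]
212 210 [89, 104, 127, 147, 171, 198, 216]
213 233 [170, 166, 163, 160, 162, 159, 166]
214 232 [172, 165, 162, 160, 160, 160, 161]
215 231 [176, 167, 159, 152, 153, 161, 164]
216 231 [169, 161, 151, 140, 152, 173, 181]
217 231 [166, 156, 138, 134, 163, 195, 208]
218 230 [166, 160, 143, 124, 138, 185, 215]
219 230 [164, 152, 128, 117, 153, 202, 223]
220 229 [171, 168, 144, 117, 121, 166, 210]
221 229 [178, 168, 140, 112, 135, 187, 219]
222 229 [190, 174, 134, 116, 152, 202, 225]
223 229 [194, 168, 128, 123, 167, 211, 227]
224 228 [203, 192, 156, 119, 134, 185, 220]
225 228 [211, 191, 144, 121, 150, 202, 225]
226 228 [214, 179, 131, 121, 167, 211, 227]
227 227 [223, 207, 162, 120, 136, 184, 217]
228 227 [222, 196, 147, 120, 149, 200, 224]
229 227 [218, 181, 134, 124, 168, 212, 226]
230 226 [225, 208, 164, 122, 138, 188, 219]
231 226 [221, 197, 149, 123, 159, 207, 226]
232 226 [213, 180, 136, 130, 176, 214, 227]
233 225 [200, 188, 153, 122, 141, 193, 222]
234 225 [156, 145, 120, 116, 155, 206, 225]
235 224 [115, 109, 105, 98, 117, 167, 213]
236 223 [123, 100, 92, 87, 94, 120, 174]
237 224 [118, 104, 96, 95, 129, 183, 219]
```

View pics/s18.png

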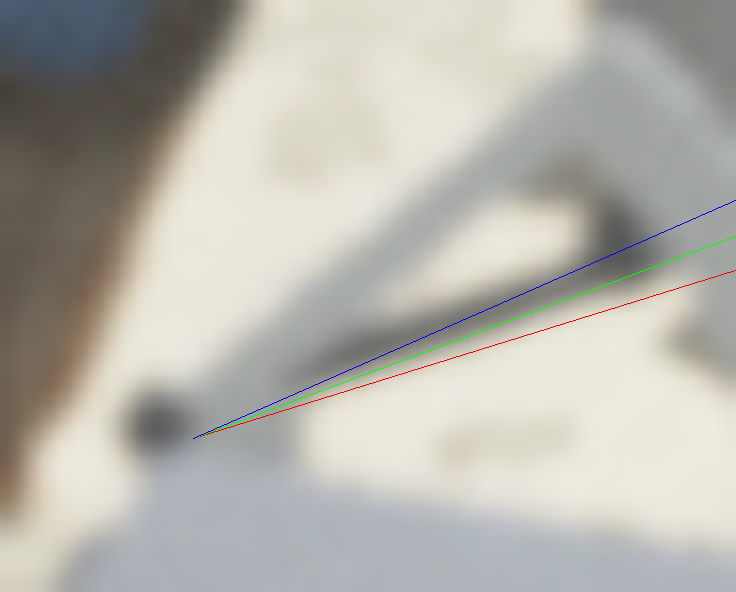

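```bash
python3 - <<'E'
from h import *
D=down(-.128)
st()
plan([((.487,-.15,.275),D,.6,.03),((.4335,.185,.26),D,.6,.042)])
from scipy.optimize import brentq
yaw=-.125; cc,s=np.cos(yaw),np.sin(yaw); X=np.array([cc,s,0]);Y=np.array([-s,cc,0]);Z=np.array([0,0,1.])
for dx in (0,.004):
  H=np.array([.4325+dx,.198,.138])+.137*X;H[2]=.085; e=H-.124*Y
  def sl(th):
    d=-np.cos(th)*X+np.sin(th)*Z; p=proj("side",[e+.045*d,e+.085*d]); v=p[1]-p[0]; return v[1]/v[0]
  print([round(brentq(lambda t:sl(t)-m,.2,.9),3) for m in (-.306,-.327,-.34)])
E
```

```text
t 20.8 p [ 0.4877 -0.1772  0.2578] y [ 0.006 -0.004 -1.   ] z [ 0.961 -0.277  0.006] q [-0.45 -0.1   1.69 -0.    1.55 -0.17] F [0.8 0.1 6. ] op 0.065
[-0.0129, -0.0086, -0.0041, -0.18, -4.38, 0.07, 0.6, -0.0132, -0.0086, -0.0031, -0.18, -4.38, 0.07, 0.6, -0.0362, 0.0017, -0.0106, 0, 0, 0, 0.6, -0.0362, 0.0017, -0.0106, 0, 0, 0, 0.6, -0.0362, 0.0017, -0.0106, 0, 0, 0, 0.6]
[-0.0362, 0.0017, -0.0106, 0, 0, 0, 0.6, -0.0362, 0.0017, -0.0106, 0, 0, 0, 0.6, -0.0362, 0.0017, -0.0106, 0, 0, 0, 0.6, -0.0362, 0.0017, -0.0106, 0, 0, 0, 0.6, -0.0362, 0.0017, -0.0106, 0, 0, 0, 0.6]
[-0.0362, 0.0017, -0.0106, 0, 0, 0, 0.6, 0, 0, 0, 0, 0, 0, 0.6, 0, 0, 0, 0, 0, 0, 0.6, 0, 0, 0, 0, 0, 0, 0.6, 0, 0, 0, 0, 0, 0, 0.6]
[0.496, 0.514, 0.524]
[0.495, 0.513, 0.524]
```

Request:
{"fn": "carry_out", "kwargs": {
  "motion": [-0.013, -0.02, -0.004, -0.2, -4.4, 0, 0.6, -0.025, -0.01, -0.006, -0.2, -4.4, 0, 0.6, -0.036, 0, -0.01, 0, 0, 0, 0.6, -0.036, 0.001, -0.01, 0, 0, 0, 0.6, -0.036, 0.001, -0.01, 0, 0, 0, 0.6]
}}

```text
t: 21.3
tool_pos: [0.4722, -0.0274, 0.2973]
orientation: [-1.141, 1.29, -1.315]
force: [0.0, 0.8, 0.2]
opening: 0.0745
```

Request:
{"fn": "carry_out", "kwargs": {
  "motion": [-0.036, 0.001, -0.01, 0, 0, 0, 0.6, -0.036, 0.001, -0.01, 0, 0, 0, 0.6, -0.036, 0.001, -0.01, 0, 0, 0, 0.6, -0.036, 0.001, -0.01, 0, 0, 0, 0.6, -0.02, 0.001, -0.008, 0, 0, 0, 0.6]
}}

```text
t: 21.8
tool_pos: [0.4441, 0.1495, 0.2978]
orientation: [-1.133, 1.283, -1.317]
force: [-0.1, 0.1, 0.2]
opening: 0.0742
```

```bash
python3 - <<'E'
from h import *
D=down(-.128)
st()
plan([((.4335,.199,.20),D,.6,.025)])
E
```

```text
t 21.8 p [0.4441 0.1495 0.2978] y [ 0.022 -0.006 -1.   ] z [ 0.992 -0.128  0.023] q [ 0.22 -0.27  1.76 -0.01  1.63  0.35] F [-0.1  0.1  0.2] op 0.0742
[-0.0096, 0.0194, -0.0038, -0.26, -0, 0.04, 0.6, -0.0096, 0.0195, -0.0037, -0.26, -0, 0.04, 0.6, -0.0096, 0.0195, -0.0036, -0.26, -0, 0.04, 0.6, -0.0096, 0.0195, -0.0035, -0.26, -0, 0.04, 0.6, -0.0096, 0.0195, -0.0034, -0.26, -0, 0.04, 0.6]
```

Request:
{"fn": "carry_out", "kwargs": {
  "motion": [-0.009, 0.02, -0.004, -0.3, 0, 0, 0.6, -0.009, 0.02, -0.004, -0.3, 0, 0, 0.6, -0.009, 0.02, -0.004, -0.3, 0, 0, 0.6, -0.007, 0.02, -0.002, -0.3, 0, 0, 0.6, -0.003, 0.01, -0.001, 0, 0, 0, 0.6]
}}

```text
t: 22.3
tool_pos: [0.4361, 0.1938, 0.2136]
orientation: [-1.138, 1.289, -1.304]
force: [0.5, -0.3, -0.0]
opening: 0.0741
```

```bash
python3 - <<'E'
from h import *
D=down(-.128)
st()
a=imaging.read_camera("side");b=imaging.read_camera("top")
c=np.hstack([cv2.resize(a[180:310,170:280],None,fx=3.6,fy=3.6),cv2.resize(b[130:260,125:235],None,fx=3.6,fy=3.6)])
cv2.imwrite("pics/c20.png",c)
plan([((.434,.199,.137),D,.6,.015)])
E
```

```text
t 22.3 p [0.4361 0.1938 0.2136] y [ 0.013  0.001 -1.   ] z [ 0.992 -0.122  0.013] q [ 0.31 -0.21  1.86 -0.    1.48  0.44] F [ 0.5 -0.3 -0. ] op 0.0741
[-0.0009, 0.0128, -0.0006, -0.12, 0.06, -0.02, 0.6, -0.0009, 0.0128, -0.0006, -0.12, 0.06, -0.02, 0.6, -0.0009, 0.0128, -0.0006, -0.12, 0.06, -0.02, 0.6, -0.0009, 0.0128, -0.0005, -0.12, 0.06, -0.02, 0.6, -0.0009, 0.0128, -0.0005, -0.12, 0.06, -0.02, 0.6]
[-0.0009, 0.0128, -0.0005, -0.12, 0.06, -0.02, 0.6, 0, 0, 0, 0, 0, 0, 0.6, 0, 0, 0, 0, 0, 0, 0.6, 0, 0, 0, 0, 0, 0, 0.6, 0, 0, 0, 0, 0, 0, 0.6]
```

View pics/c20.png

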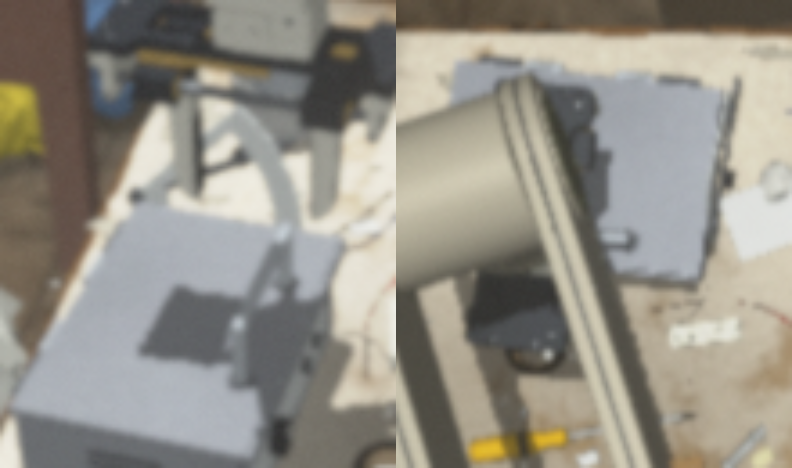

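Request:
{"fn": "carry_out", "kwargs": {
  "motion": [-0.001, 0.015, -0.001, -0.1, 0, 0, 0.6, -0.001, 0.015, -0.001, -0.1, 0, 0, 0.6, -0.001, 0.015, -0.001, -0.1, 0, 0, 0.6, -0.001, 0.015, 0, -0.1, 0, 0, 0.6, 0, 0.005, 0, -0.1, 0, 0, 0.6]
}}

```text
t: 22.9
tool_pos: [0.4363, 0.1974, 0.1474]
orientation: [-1.139, 1.294, -1.301]
force: [-0.4, -1.0, 0.2]
opening: 0.0744
```

```bash
python3 - <<'E'
from h import *
D=down(-.128)
st()
a=imaging.read_camera("side")
cv2.imwrite("pics/c21.png",cv2.resize(a[200:300,200:280],None,fx=5.5,fy=5.5,interpolation=cv2.INTER_CUBIC))
plan([((.434,.199,.137),D,.6,.015)])
E
```

```text
t 22.9 p [0.4363 0.1974 0.1474] y [ 0.009  0.003 -1.   ] z [ 0.992 -0.123  0.009] q [ 0.32 -0.15  1.93 -0.    1.35  0.44] F [-0.4 -1.   0.2] op 0.0744
[-0.0014, 0.0101, -0.0024, -0.46, 0.24, -0.2, 0.6, 0, 0, 0, 0, 0, 0, 0.6, 0, 0, 0, 0, 0, 0, 0.6, 0, 0, 0, 0, 0, 0, 0.6, 0, 0, 0, 0, 0, 0, 0.6]
```

View pics/c21.png

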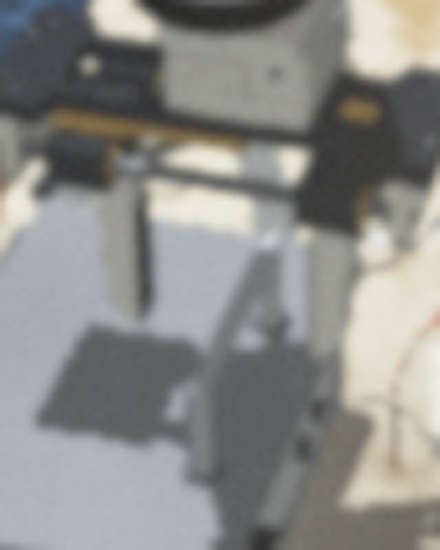

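Request:
{"fn": "carry_out", "kwargs": {
  "motion": [-0.001, 0.006, -0.001, -0.2, 0.1, -0.1, 0.6, -0.001, 0.005, -0.001, -0.2, 0.1, -0.1, 0, 0, 0.001, 0, 0, 0, 0, -0.5, 0, 0, 0, 0, 0, 0, -0.7, 0, 0, 0, 0, 0, 0, -1],
  "squeeze": 8
}}

```text
t: 23.45
tool_pos: [0.4351, 0.1998, 0.1351]
orientation: [-1.145, 1.302, -1.304]
force: [0.2, 0.0, -0.4]
opening: 0.0465
```

Request:
{"fn": "carry_out", "kwargs": {
  "motion": [0, 0, 0, 0, 0, 0, -1, 0, 0, 0, 0, 0, 0, -1, 0, 0, 0, 0, 0, 0, -1, 0, 0, 0, 0, 0, 0, -1, 0, 0, 0, 0, 0, 0, -1]
}}

```text
t: 23.95
tool_pos: [0.4335, 0.2003, 0.1358]
orientation: [-1.147, 1.304, -1.301]
force: [-12.6, 1.7, 8.8]
opening: 0.0096
```

```bash
python3 - <<'E'
from h import *
st()
E
```

```text
t 23.95 p [0.4335 0.2003 0.1358] y [-0.002  0.001 -1.   ] z [ 0.992 -0.127 -0.002] q [ 0.32 -0.13  1.94  0.    1.34  0.45] F [-12.6   1.7   8.8] op 0.0096
```

Request:
{"fn": "carry_out", "kwargs": {
  "motion": [0, 0, -0.001, 0, 0, 0, -1, 0, 0, 0, 0, 0, 0, -1, 0, 0, 0, 0, 0, 0, -1, 0, 0, 0, 0, 0, 0, -1, 0, 0, 0, 0, 0, 0, -1],
  "squeeze": 45
}}

```text
t: 24.45
tool_pos: [0.4335, 0.2003, 0.1362]
orientation: [-1.145, 1.302, -1.302]
force: [-0.1, 0.3, -0.1]
opening: 0.0086
```

```bash
python3 - <<'E'
from h import *
st()
E
```

```text
t 24.45 p [0.4335 0.2003 0.1362] y [ 0.001  0.001 -1.   ] z [ 0.992 -0.127  0.001] q [ 0.33 -0.13  1.94  0.    1.33  0.45] F [-0.1  0.3 -0.1] op 0.0086
```

Request:
{"fn": "carry_out", "kwargs": {
  "motion": [0, -0.004, 0.0015, -1.5, 0, 0, -1, 0, -0.006, 0.0023, -2.5, 0, 0, -1, 0, -0.006, 0.0023, -2.5, 0, 0, -1, 0, -0.006, 0.0023, -2.5, 0, 0, -1, 0, -0.006, 0.0023, -2.5, 0, 0, -1]
}}

```text
t: 24.95
tool_pos: [0.4456, 0.1988, 0.1614]
orientation: [-1.29, 1.465, -1.184]
force: [1.1, 1.5, -5.9]
opening: 0.0087
```

```bash
cat >> h.py <<'E'
P0=np.array([.4335,.2003,.1362])
def cov():
    s=robot.read_state(); d=s["tool_pos"]-P0; X=np.array([np.cos(-.128),np.sin(-.128),0])
    dx,dz=d@X,d[2]; v=np.array([-.137+dx,.053+dz]); th=np.arctan2(v[1],-v[0])-np.arctan2(.053,.137)
    M=R.from_rotvec(s["orientation"]).as_matrix(); tilt=np.arctan2(-(M[:,1]@X),-M[2,1])
    print("theta",round(th,3),"r",round(np.hypot(*v),4),"vs",.1469,"dx",round(dx,4),"dz",round(dz,4),"tilt",round(tilt,3))
E
python3 - <<'E'
from h import *
st();cov()
E
```

```text
t 24.95 p [0.4456 0.1988 0.1614] y [-0.207  0.028 -0.978] z [ 0.97  -0.123 -0.209] q [0.26 0.06 1.72 0.08 1.56 0.37] F [ 1.1  1.5 -5.9] op 0.0087
theta 0.191 r 0.1473 vs 0.1469 dx 0.0122 dz 0.0252 tilt 0.211
```

Request:
{"fn": "carry_out", "kwargs": {
  "motion": [0, -0.007, 0.0027, -2.7, 0, 0, -1, 0, -0.007, 0.0027, -2.7, 0, 0, -1, 0, -0.007, 0.0027, -2.7, 0, 0, -1, 0, -0.006, 0.0023, -2.4, 0, 0, -1, 0, -0.005, 0.0019, -2, 0, 0, -1]
}}

```text
t: 25.45
tool_pos: [0.4648, 0.1964, 0.1865]
orientation: [-1.45, 1.646, -1.028]
force: [-4.0, 1.4, -2.7]
opening: 0.0086
```

```bash
python3 - <<'E'
from h import *
st();cov()
E
```

```text
t 25.45 p [0.4648 0.1964 0.1865] y [-0.433  0.056 -0.9  ] z [ 0.893 -0.111 -0.437] q [0.2  0.3  1.45 0.14 1.82 0.33] F [-4.   1.4 -2.7] op 0.0086
theta 0.406 r 0.1476 vs 0.1469 dx 0.0315 dz 0.0503 tilt 0.452
```

Request:
{"fn": "carry_out", "kwargs": {
  "motion": [0, -0.006, 0.0018, -1.5, 0, 0, -1, 0, -0.004, 0.001, -1, 0, 0, -1, 0, -0.003, 0.001, -0.8, 0, 0, -1, 0, -0.002, 0.0005, 0, 0, 0, -1, 0, -0.001, 0, 0, 0, 0, -1]
}}

```text
t: 25.95
tool_pos: [0.4746, 0.1951, 0.1959]
orientation: [-1.498, 1.698, -0.977]
force: [-1.5, 0.9, -6.8]
opening: 0.0086
```

```bash
python3 - <<'E'
from h import *
st();cov()
a=imaging.read_camera("side");cv2.imwrite("pics/side30.png",a)
cv2.imwrite("pics/c30.png",cv2.resize(a[185:310,170:280],None,fx=4.7,fy=4.7,interpolation=cv2.INTER_CUBIC))
st();cov()
E
```

```text
t 25.95 p [0.4746 0.1951 0.1959] y [-0.497  0.064 -0.866] z [ 0.859 -0.106 -0.501] q [0.18 0.38 1.36 0.16 1.9  0.32] F [-1.5  0.9 -6.8] op 0.0086
theta 0.499 r 0.1478 vs 0.1469 dx 0.0415 dz 0.0597 tilt 0.524
t 26.0 p [0.4747 0.1951 0.196 ] y [-0.496  0.064 -0.866] z [ 0.859 -0.106 -0.5  ] q [0.18 0.38 1.36 0.16 1.9  0.32] F [-2.2  0.8 -6.8] op 0.0086
theta 0.499 r 0.1478 vs 0.1469 dx 0.0415 dz 0.0598 tilt 0.524
```

View pics/c30.png

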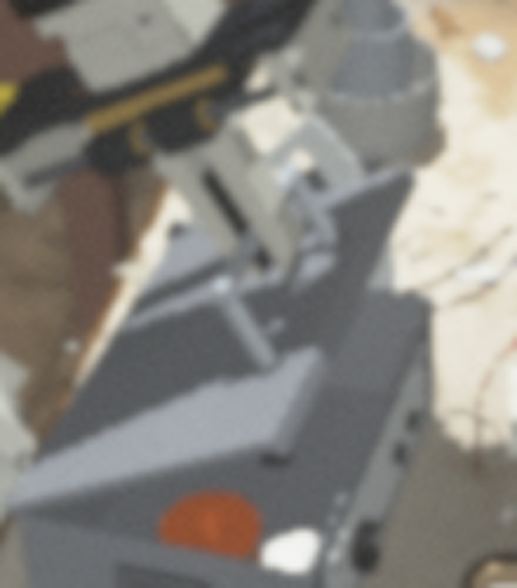

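```bash
python3 - <<'E'
from h import *
a=cv2.imread("pics/side30.png")
x0,y0,k=168,205,6.5
c=cv2.resize(a[y0:y0+88,x0:x0+100],None,fx=k,fy=k,interpolation=cv2.INTER_CUBIC)
yaw=-.125; cc,s=np.cos(yaw),np.sin(yaw); X=np.array([cc,s,0]);Y=np.array([-s,cc,0]);Z=np.array([0,0,1.])
H=np.array([.4345,.199,.138])+.137*X;H[2]=.085
P=lambda p: tuple(int(v) for v in ((proj("side",p)[0]-[x0,y0]+.5)*k-.5))
for th,col in ((.45,(0,0,255)),(.515,(0,255,0)),(.58,(255,0,0))):
    d=-np.cos(th)*X+np.sin(th)*Z; n=np.sin(th)*X+np.cos(th)*Z
    L=H+.112*Y+.008*n; Rr=H-.112*Y+.008*n
    for a1,b1 in ((L,L+.16*d),(L+.16*d,Rr+.16*d),(Rr,Rr+.16*d)): cv2.line(c,P(a1),P(b1),col,1)
cv2.imwrite("pics/c31.png",c)
E
```

```text
(no output)
```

View pics/c31.png

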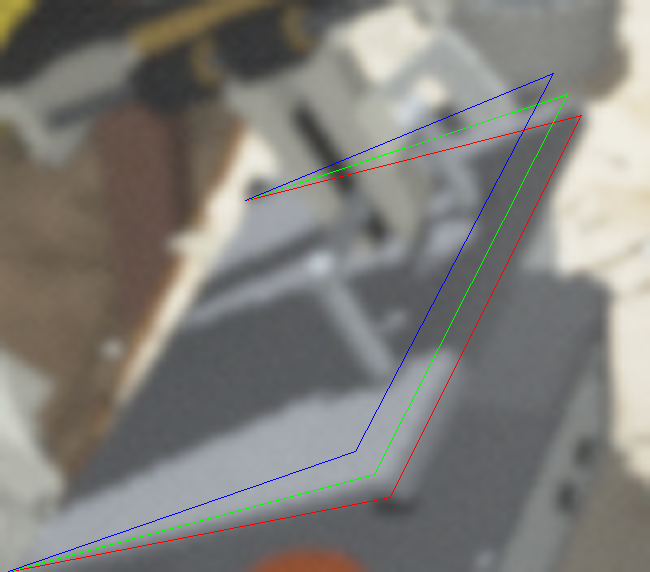

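```bash
python3 - <<'E'
from h import *
a=cv2.imread("pics/side30.png")
x0,y0,k=200,200,12
cv2.imwrite("pics/c32.png",cv2.convertScaleAbs(cv2.resize(a[y0:y0+45,x0:x0+62],None,fx=k,fy=k,interpolation=cv2.INTER_CUBIC),alpha=1.3))
b=imaging.read_camera("top");cv2.imwrite("pics/top32.png",b)
cv2.imwrite("pics/c33.png",cv2.resize(b[135:225,130:240],None,fx=6,fy=6,interpolation=cv2.INTER_CUBIC))
cov()
E
```

```text
theta 0.499 r 0.1478 vs 0.1469 dx 0.0415 dz 0.0598 tilt 0.524
```

View pics/c32.png

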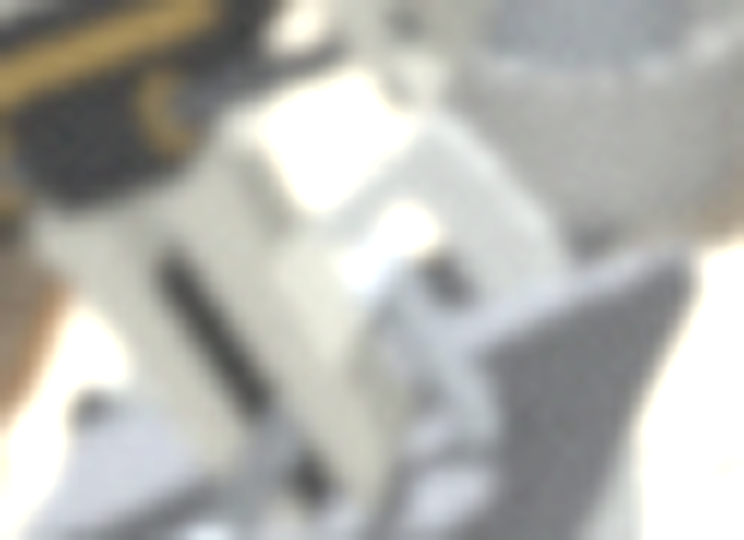

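View pics/c33.png

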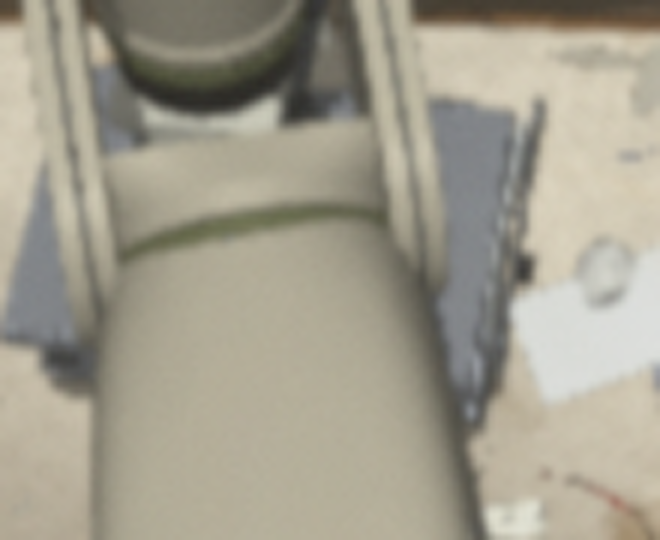

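```bash
python3 - <<'E'
from h import *
from scipy.optimize import brentq
a=cv2.imread("pics/side30.png"); g=cv2.GaussianBlur(cv2.cvtColor(a,cv2.COLOR_BGR2GRAY).astype(np.float32),(3,3),0)
print("right edge cols")
for x in range(240,259): print(x,[int(v) for v in g[212:238,x]])
print("left edge")
for x in range(176,228,4): print(x,[int(v) for v in g[268:298,x]])
yaw=-.125; cc,s=np.cos(yaw),np.sin(yaw); X=np.array([cc,s,0]);Y=np.array([-s,cc,0]);Z=np.array([0,0,1.])
H=np.array([.4345,.199,.138])+.137*X;H[2]=.085
for yy,r0,r1 in ((-.112,.11,.155),(.112,.03,.14)):
  for th in (.42,.45,.48,.515,.55,.58):
    d=-np.cos(th)*X+np.sin(th)*Z; p=proj("side",[H+yy*Y+r0*d,H+yy*Y+r1*d]); v=p[1]-p[0]; print(yy,th,round(v[1]/v[0],3),p.round(1).tolist())
E
```

```text
right edge cols
240 [161, 171, 173, 169, 166, 165, 165, 165, 163, 161, 158, 153, 150, 153, 158, 154, 140, 125, 120, 125, 131, 135, 136, 134, 125, 116]
241 [149, 160, 166, 168, 168, 168, 166, 164, 164, 163, 163, 162, 161, 162, 160, 148, 129, 112, 106, 108, 112, 116, 119, 118, 112, 106]
242 [139, 147, 155, 163, 169, 171, 169, 166, 164, 164, 164, 165, 165, 164, 157, 140, 119, 103, 97, 97, 99, 100, 100, 100, 98, 96]
243 [135, 138, 145, 154, 164, 171, 172, 169, 165, 165, 165, 166, 166, 162, 150, 131, 111, 98, 94, 94, 94, 93, 92, 91, 91, 92]
244 [134, 135, 138, 144, 154, 165, 170, 169, 167, 166, 167, 168, 166, 158, 141, 120, 104, 96, 94, 94, 94, 93, 92, 91, 91, 93]
245 [135, 135, 136, 139, 144, 152, 159, 161, 163, 165, 167, 168, 164, 151, 131, 111, 99, 95, 94, 94, 94, 94, 93, 93, 93, 94]
246 [135, 135, 136, 136, 137, 140, 142, 144, 149, 155, 161, 163, 158, 142, 121, 105, 97, 95, 95, 95, 95, 95, 94, 94, 95, 96]
247 [136, 137, 137, 136, 134, 131, 128, 126, 129, 139, 150, 155, 149, 131, 112, 100, 96, 95, 95, 95, 95, 95, 94, 94, 96, 97]
248 [137, 137, 137, 136, 132, 128, 121, 114, 115, 126, 14
[... 3159 characters left out ...]
6, 139, 120, 105, 95, 92, 92, 94, 94, 94, 95, 95, 94, 95, 96, 97, 99, 98, 97, 97]
-0.112 0.42 -0.218 [[242.2, 230.1], [257.4, 226.8]]
-0.112 0.45 -0.251 [[241.6, 229.0], [256.6, 225.3]]
-0.112 0.48 -0.285 [[241.0, 228.0], [255.8, 223.8]]
-0.112 0.515 -0.326 [[240.3, 226.8], [254.8, 222.1]]
-0.112 0.55 -0.37 [[239.6, 225.7], [253.8, 220.4]]
-0.112 0.58 -0.409 [[238.9, 224.7], [252.8, 219.0]]
0.112 0.42 -0.158 [[181.6, 293.4], [222.5, 287.0]]
0.112 0.45 -0.189 [[181.4, 293.1], [221.6, 285.5]]
0.112 0.48 -0.222 [[181.2, 292.8], [220.7, 284.0]]
0.112 0.515 -0.263 [[180.9, 292.5], [219.6, 282.3]]
0.112 0.55 -0.305 [[180.7, 292.1], [218.4, 280.6]]
0.112 0.58 -0.343 [[180.4, 291.8], [217.3, 279.2]]
```

Request:
{"fn": "carry_out", "kwargs": {
  "motion": [0, -0.002, 0.0005, -0.3, 0, 0, -1, 0, -0.001, 0, 0, 0, 0, -1, 0, 0, 0, 0, 0, 0, -1, 0, 0, 0, 0, 0, 0, -1, 0, 0, 0, 0, 0, 0, -1]
}}

```text
t: 26.55
tool_pos: [0.4769, 0.1948, 0.1978]
orientation: [-1.499, 1.7, -0.976]
force: [-0.6, 1.8, -6.6]
opening: 0.0086
```

```bash
python3 - <<'E'
from h import *
st();cov()
E
```

```text
t 26.55 p [0.4769 0.1948 0.1978] y [-0.499  0.064 -0.864] z [ 0.858 -0.106 -0.503] q [0.18 0.39 1.35 0.16 1.91 0.32] F [-0.6  1.8 -6.6] op 0.0086
theta 0.519 r 0.1478 vs 0.1469 dx 0.0437 dz 0.0616 tilt 0.527
```

Now at 0.519; hold still to check steadiness.

Request:
{"fn": "carry_out", "kwargs": {
  "motion": [0, 0, 0, 0, 0, 0, -1, 0, 0, 0, 0, 0, 0, -1, 0, 0, 0, 0, 0, 0, -1, 0, 0, 0, 0, 0, 0, -1, 0, 0, 0, 0, 0, 0, -1]
}}

```text
t: 27.05
tool_pos: [0.4769, 0.1949, 0.1978]
orientation: [-1.499, 1.7, -0.976]
force: [-0.1, 1.0, -8.6]
opening: 0.009
```

```bash
python3 - <<'E'
from h import *
st();cov()
a=imaging.read_camera("side");cv2.imwrite("pics/side40.png",a)
g=cv2.GaussianBlur(cv2.cvtColor(a,cv2.COLOR_BGR2GRAY).astype(np.float32),(3,3),0)
xs=np.arange(184,226);rs=[]
for x in xs:
    c=g[:,x]; r=next(r for r in range(296,262,-1) if c[r]<130<=c[r-1] and c[r-4]>155); rs.append(r-1+(c[r-1]-130)/(c[r-1]-c[r]))
print("slope",np.polyfit(xs,rs,1))
st();cov()
cv2.imwrite("pics/c40.png",cv2.resize(a[150:310,170:300],None,fx=3.7,fy=3.7,interpolation=cv2.INTER_CUBIC))
E
```

```text
t 27.05 p [0.4769 0.1949 0.1978] y [-0.499  0.064 -0.864] z [ 0.858 -0.106 -0.503] q [0.18 0.39 1.35 0.16 1.91 0.32] F [-0.1  1.  -8.6] op 0.009
theta 0.518 r 0.1478 vs 0.1469 dx 0.0437 dz 0.0616 tilt 0.527
slope [-2.70519390e-01  3.38898431e+02]
t 27.1 p [0.4769 0.1948 0.1978] y [-0.499  0.064 -0.864] z [ 0.858 -0.106 -0.503] q [0.18 0.39 1.35 0.16 1.91 0.32] F [-1.3  1.6 -9. ] op 0.0087
theta 0.518 r 0.1478 vs 0.1469 dx 0.0437 dz 0.0616 tilt 0.527
```

View pics/c40.png

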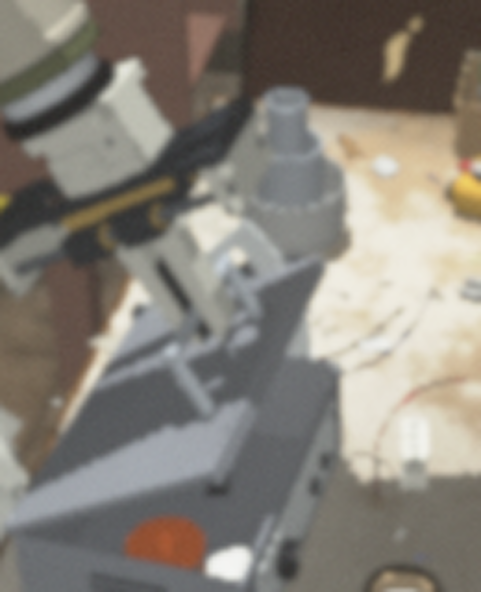

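```bash
python3 - <<'E'
from h import *
print(robot.close_job()); st()
E
```

```text
the job is handed in; nothing more can be done
None
the job is handed in; nothing more can be done
```

The cups are nested in the pot and the job was handed in at about 27 s with the gripper still holding the cover open. It reported no verdict. The wide cup went into the pot and the slim cup into the wide one. I felt each meet the bottom, at 8 to 10 N and at the expected height, before letting go. I then lifted the cover by its bar with a 45 N grip.

- **Nesting:** the last picture shows both cups upright in the pot, away from the box.
- **Cover angle:** it was 0.518 rad by the tool position and about 0.52 rad by the edge slope in the side picture. The tool position did not change over the last 0.5 s.
- **Index angle:** I put it at about 0.515 rad from the slope of the arm, with the slopes of its two edges giving 0.50 to 0.52.
- **Disagreements:**
  - A rough early estimate from the thumb-screw gave 0.58 rad. A line from the estimated hinge to the arm gave about 0.56. I set both aside: the screw stands out from the arm, and the arm probably sits level with the cover plate, above the hinge line. At 0.58 the cover would be just outside the 0.06 rad limit.
  - The raised cover hides the arm, so I could not see directly whether they are flush.
- **Left alone:** the tool path kept clear of the tape roll, tape measure, terminal block and index arm. I did not measure their positions again at the end.

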